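Clamp square tube offcuts end to end in the line-up jig

TASK

The jig still holds the thin tube of the last job: turn the cam knob on the fixed head anticlockwise to its stop, take that tube out and lay it on the bench clear of the jig, then loosen the thumbscrew of the sliding stop and slide the stop back. Lay all the 40 mm square tube offcuts end to end in the channel, push the stop up so that the row is closed up against the plunger, and tighten the thumbscrew as far as it goes. Last, turn the cam knob clockwise right to its other stop so that the row is held tight for tacking; leave the short thin tube on the bench where it is.

Things in the scene. Friction and masses are not known exactly. Their poses are not given: they have to be found in the camera images.
- channel (a point): Jig: fixed steel plate 560 x 100 x 10 mm with a sheet channel along y. Point on the channel floor (10 mm above the bench), on its centre line, at the face of the drawn-in plunger; y runs along the channel to the sliding stop, z up. Channel 44 mm wide for the first 8 mm, lips then flare to 60 mm apart at 15 mm above the floor. It reaches to y = 0.474.
- cam_knob (a joint): Angle of the cam knob, rad: 0 at its clockwise stop (closed, plunger driven out 14 mm), growing anticlockwise seen from above to 2.6 at its other stop (open, plunger drawn in; the plunger follows in proportion). It stays where it is left; it takes up to 0.3 N m to turn.
- cam_grip (a point): Middle of the cam knob's grip, on its upright axis, 81 mm above the bench: a black bar 46 mm long, 16 mm thick, 57 to 91 mm above the bench, on a disc 50 mm across, on the fixed head (74 x 64 mm block, 46 mm high) at the plunger end of the jig. The bar runs along the x axis given here, which turns with the knob.
- lock_knob (a joint): Angle of the thumbscrew that locks the sliding stop, rad: 0 at its clockwise stop (fully tight), growing anticlockwise seen from above to 1.4 at its other stop (fully loose). The sliding stop is free from about 1.0 on. It stays where it is left; it takes up to 0.35 N m to turn.
- lock_grip (a point): Middle of the thumbscrew's grip, on its upright axis, 80 mm above the bench: a dark steel bar 52 mm long, 13 mm thick, 67 to 95 mm above the bench, on the sliding stop, 36 mm behind the stop's face. The bar runs along the x axis given here, which turns with it. With the screw loose the stop can be slid along by this bar.
- carriage (a joint): Position of the sliding stop along the channel, m: 0 when its face is 120 mm from the drawn-in plunger, 0.285 at the far end (405 mm apart). Loose, it slides with about 3 N; locked, it holds more than 35 N.
- stop_face (a point): Centre of the face of the sliding stop that meets the tubes, 31 mm above the bench; axes as for the channel. The stop is 72 mm wide and 63 mm long, its saddle 48 mm high.
- plunger: The plunger's pad, 42 mm wide and 44 mm high, which meets the tubes; origin at the centre of its face, 31 mm above the bench, axes as for the channel. It is sprung: 7 N to begin pressing it in and 0.7 N more for each mm, up to 22 mm.
- tube_a_center (a point): Tube A: a stained pale square steel tube offcut lying on its side, 40 x 40 mm section with 2 mm walls, 110 mm long, open ended, about 0.28 kg. The point is its centre (20 mm above what it lies on); its y axis runs along the tube. Absent in some starts (None).
- tube_b_center (a point): Tube B: a stained pale square steel tube offcut lying on its side, 40 x 40 mm section with 2 mm walls, 110 mm long, open ended, about 0.28 kg. The point is its centre (20 mm above what it lies on); its y axis runs along the tube. Absent in some starts (None).
- tube_c_center (a point): Tube C: a rusty brown square steel tube offcut lying on its side, 40 x 40 mm section with 2 mm walls, 150 mm long, open ended, about 0.37 kg. The point is its centre (20 mm above what it lies on); its y axis runs along the tube. Absent in some starts (None).
- last_tube_center (a point): The tube of the last job: stained pale square tube, 30 x 30 mm, 170 mm long, about 0.3 kg, lying in the channel, at the start clamped between plunger and sliding stop. The point is its centre (15 mm above what it lies on); its y axis runs along it. There is clear bench for it before the jig, round x = 0.42, y = -0.085, pointing along x.
- thin_tube_25_center (a point): A short thin rusty square tube, 25 x 25 mm and 90 mm long, lying on the bench; the point is its centre. Not wanted, to be left alone.

How it is judged:
By the outcome, as a careful person would: the job done as asked, in the order asked, and still so for the second after the job is handed in, with the robot touching nothing.
Of tube_a, tube_b, tube_c only 2 to 3 are there at a start; the rules pass over those that are not, and their reading is None.
At some moment in a run one of tube_a, tube_b, tube_c may be knocked a few centimetres aside while the robot is not near it.
Once in a run the grip may slacken for a moment while it holds something.
It also fails if it takes over 210 s, if anything falls off the work surface, if the arm or the gripper's body presses on something with over 40 N, if the wrist force passes 120 N, or if a joint passes its speed limit or range.

ROBOT

A 6-joint arm with a two-finger parallel gripper is mounted at the origin on the work surface; the furniture and walls round the work are solid. World frame = base frame: x ahead of the robot, y to its left, z up, the work surface at z = 0. Lengths are in m, angles in degrees, forces in N, time in s.
With the tool pointing down it reaches from about 0.3 to 0.875 m from the base axis. Payload 6.4 kg.
Tool frame: the origin (TCP) lies midway between the tips of the shut fingers; the grasp point (between the pads) lies 19 mm behind it (bot.pinch_z is the distance from the TCP to the grasp point, in m); y points along the fingers, z is the direction in which the jaws open and shut, and the axes are right-handed (so a half turn about y gives the same grasp; the last joint's range is limited). The gripper opens to 85 mm and grips with 20 to 120 N. Pads are 22 mm wide; open, the fingers measure 114 mm over their backs; the gripper's body (76 mm by 85 mm) begins 54 mm behind the grasp point. The pads swing forward as they close: fully open they stand 13 mm farther back than shut.
Start: joints at [-88.654, 10.359, 92.074, -0, 77.567, -11.82], TCP at [0.131, -0.56, 0.231] pointing down, gripper open.
Joint ranges: [-171.53, 171.53], [-51.25, 118.39], [17.06, 147.69], [-65.23, 245.23], [0, 150.52], [-178.68, 178.68]. Speed limits (degrees/s): [147.25, 147.25, 172.46, 180, 180, 180].

INTERFACE

Orientations are given as [roll, pitch, yaw] about the fixed x, y, z axes, in that order (R = Rz(yaw) Ry(pitch) Rx(roll)).
In Python, from station import bot gives the robot as it stands.
- The arm moves only by the tool move_arm, never from a script. Its arguments are lists of equal length, an entry for each row: "linear": the shift along the tool's x, y, z in cm, a list of three; "angular": the turn, a rotation vector about the tool's x, y, z in rad, a list of three. In form: {"linear": [[tx, ty, tz], ...], "angular": [[rx, ry, rz], ...]}. A call has 1 to 5 rows; each row is the pose to reach, as a shift and turn from the pose commanded when the call began, along the tool's axes at that moment; what a row does not reach only later rows make up. A row lasts 1/10 s, in which the tool goes at most 50 mm and 8.59 degrees, less where a joint would pass 70% of its speed; a pose out of reach is approached as far as the arm can. A call with a gripper value outside its range is refused whole. "jaw" is the finger opening in cm, from 0 to 8.54, set as the call begins (left out, the last holds). The fingers move at their own pace and stop on an object; "squeeze" is the grip in N (left out, the last holds). Time passes only in rows, so rows that repeat a pose let the fingers close. It gives the time, the measured TCP pose, the force and the opening at its end, in the units of the state.
- bot.state(): the state, without advancing time (a new reading comes with each control period).
- bot.capture(name): name is "side" or "top" or "wrist"; returns a dict with "frame" (384x512x3 uint8, red, green, blue), "fx", "fy", "cx", "cy" (pixels), "distortion" ([k1, k2, p1, p2, k3] as OpenCV has them; the pictures are not rectified), "camera_from_world" (4x4, takes a point from world to camera coordinates). Camera axes: x right, y up, looking along -z (the intrinsics and any distortion apply to the point x, -y, -z); pixel columns grow to the right and rows downward; lengths in m; the calibration is good to about 2 mm. A picture is of the moment at which its call begins. There is no depth.
- bot.sign_off(): hands the job in, once; it reports no verdict.
Trained networks look in a picture, given as the dict that the camera call returned (one of the last four; its "shot" number tells which), for a name from the list of things; names that differ only in an ending like _2 or _b are one class to them, and where a whole thing is asked for, a point or a joint stands for the part that bears it (a point fixed in the world has none). Each returns a list of dicts, best first, with "conf" (0 to 1); they miss things now and then, are a little off and sometimes report something else, mostly with a low value. They report only what shows in the picture. A call takes as long as a camera call.
- bot.trace(thing, picture): "region" (384x512 bool, what is visible of it) and "extent" ([centre column, centre row, width, height] in pixels, round what is visible of it).
The state is a dict: "time": time; "joint_positions": joint angles; "qvel": joint speeds; "joint_efforts": joint torques, N m; "ee_pos": TCP position; "eef_rot": TCP orientation; "wrist_force": force on the tool from outside, world axes, zero at the start; "torque": the same for the moment, N m; "opening": finger opening in m.
Only numpy, scipy, OpenCV 4.12 (cv2) and the standard library are available. Lean on these libraries where they do the work, as an engineer would, in place of code of your own. Each camera call takes 0.05 s, during which the arm holds its last target.

## Working session

There is one attempt and no reset: what is moved stays moved. The work goes in short steps, Python scripts to look and compute and a tool call to move; the robot and the scene stay as the last step left them, time stands still between calls to the robot, and variables do not carry over. Pictures are saved under pics/ and viewed, and the job is handed in when it is done.

Besides the shell and the picture viewer there is one more tool, called after ">>>" as name(argument=value, ...) on one line, values as JSON. move_arm: Moves the arm, as the interface text tells. Its arguments: {"type":"object","properties":{"linear":{"type":"array","items":{"type":"array","items":{"type":"number"}}},"angular":{"type":"array","items":{"type":"array","items":{"type":"number"}}},"jaw":{"type":"number"},"squeeze":{"type":"number"}},"required":["linear","angular"]}

I'll look at the state and the pictures first.

```bash
ls; mkdir -p pics; python3 - <<'E'
from station import bot
import cv2,numpy as np
s=bot.state(); print({k:np.round(v,3).tolist() for k,v in s.items()}); print(bot.pinch_z)
for n in ["side","top","wrist"]:
    c=bot.capture(n); print(n,c['shot'],c['fx'],c['fy'],c['cx'],c['cy'],np.round(c['distortion'],4),np.round(c['camera_from_world'],3).tolist())
    cv2.imwrite(f"pics/{n}0.png",cv2.resize(c['frame'][:,:,::-1],(800,600),interpolation=cv2.INTER_CUBIC))
E
```

```text
pics
{'time': 0.0, 'joint_positions': [-88.653, 10.401, 92.13, 0.0, 77.566, -11.822], 'qvel': [-0.019, -0.082, 0.023, -0.03, -0.033, -0.078], 'joint_efforts': [0.001, -44.487, -35.133, -0.0, 0.009, -0.0], 'ee_pos': [0.131, -0.559, 0.23], 'eef_rot': [-90.095, 0.02, -166.832], 'wrist_force': [0.775, 0.229, -0.503], 'torque': [0.018, 0.044, 0.077], 'opening': 0.086}
0.0187
side 1 441.4191486326602 441.4191486326602 264.25595799596596 189.46768597026426 [-0.1547  0.      0.      0.      0.    ] [[0.948, 0.319, -0.014, -0.519], [-0.12, 0.398, 0.909, 0.006], [0.295, -0.86, 0.415, -1.124], [0.0, 0.0, 0.0, 1.0]]
top 2 443.1840785127291 443.1840785127291 252.1626505847064 193.0443599704701 [-0.1346  0.      0.      0.      0.    ] [[0.022, -1.0, -0.005, -0.094], [0.997, 0.022, 0.073, -0.596], [-0.072, -0.007, 0.997, -1.058], [0.0, 0.0, 0.0, 1.0]]
wrist 3 287.3416625106014 287.3416625106014 250.04085922634317 195.08866519759061 [-0.0597  0.      0.      0.      0.    ] [[0.228, -0.974, -0.001, -0.575], [0.931, 0.218, -0.293, 0.037], [0.285, 0.066, 0.956, -0.38], [0.0, 0.0, 0.0, 1.0]]
```

View pics/top0.png

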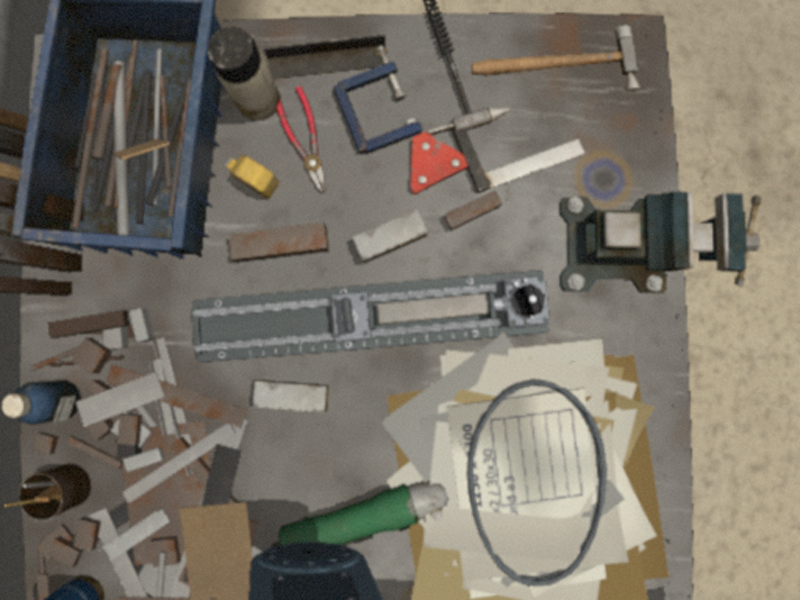

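View pics/side0.png

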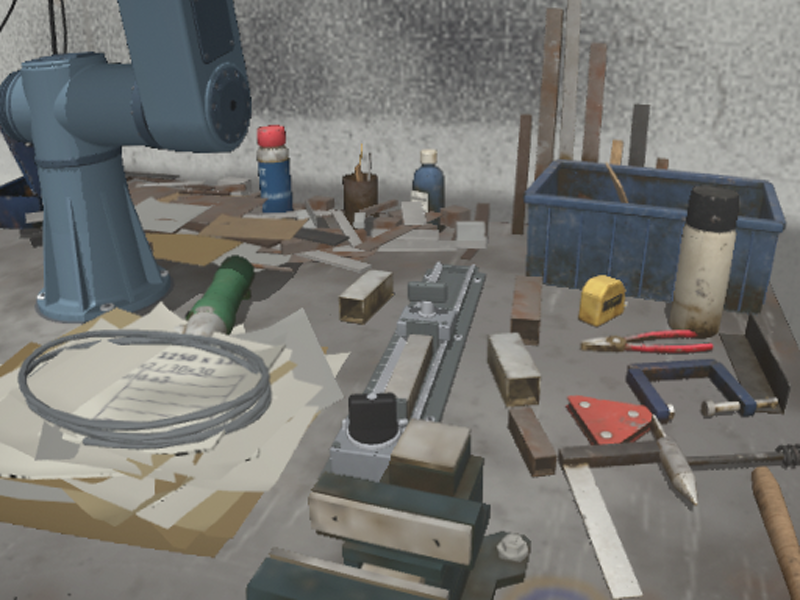

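View pics/wrist0.png

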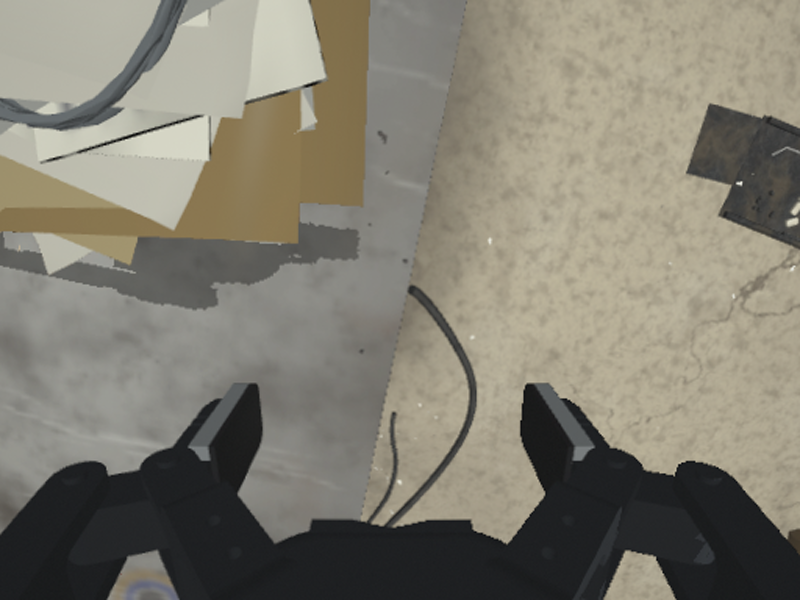

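```bash
cat > h.py <<'E'
from station import bot
import cv2,numpy as np
from scipy.spatial.transform import Rotation as R
def K(c): return np.array([[c['fx'],0,c['cx']],[0,c['fy'],c['cy']],[0,0,1.]])
D=lambda c: np.array(c['distortion'],float)
F=np.diag([1,-1,-1.])
def pose(c):
    M=np.array(c['camera_from_world']); Rr=F@M[:3,:3]; t=F@M[:3,3]; return Rr,t
def ray(c,px):
    p=cv2.undistortPoints(np.array(px,float).reshape(-1,1,2),K(c),D(c)).reshape(-1,2)
    Rr,t=pose(c); d=np.c_[p,np.ones(len(p))]@Rr; o=-Rr.T@t
    return o,d
def onz(c,px,z):
    o,d=ray(c,px); return o+d*((z-o[2])/d[:,2])[:,None]
def proj(c,P):
    Rr,t=pose(c); return cv2.projectPoints(np.array(P,float).reshape(-1,3),cv2.Rodrigues(Rr)[0],t,K(c),D(c))[0].reshape(-1,2)
def rect(c,region,z):
    """min area rect of mask unprojected on z: centre, (long,short), yaw deg of long axis"""
    cs,_=cv2.findContours(region.astype(np.uint8),cv2.RETR_EXTERNAL,cv2.CHAIN_APPROX_NONE)
    k=max(cs,key=cv2.contourArea).reshape(-1,2)
    p=onz(c,k,z)[:,:2]
    (cx,cy),(w,h),a=cv2.minAreaRect((p*1000).astype(np.float32))
    if w<h: w,h,a=h,w,a+90
    return np.round([cx,cy],1),np.round([w,h],1),round((a+90)%180-90,1)
def save(c,n,crop=None):
    f=c['frame'][:,:,::-1]
    if crop: x0,y0,x1,y1=crop; f=f[y0:y1,x0:x1]
    s=min(800/f.shape[1],600/f.shape[0]); cv2.imwrite(f"pics/{n}.png",cv2.resize(f,None,fx=s,fy=s,interpolation=cv2.INTER_CUBIC))
E
cat > m0.py <<'E'
from h import *
c=bot.capture("top"); im=c['frame'][:,:,::-1].copy()
z={'tube_a_center':.04,'tube_c_center':.04,'last_tube_center':.04,'thin_tube_25_center':.025,'cam_grip':.091,'lock_grip':.095,'stop_face':.048,'plunger':.05,'channel':.01,'cam_knob':.09,'lock_knob':.09,'carriage':.05}
for n in z:
    try: r=bot.trace(n,c)
    except Exception as e: print(n,e); continue
    for q in r[:4]:
        if q['conf']<.3: continue
        print(n,round(q['conf'],2),np.round(q['extent']),*rect(c,q['region'],z[n]))
        cs,_=cv2.findContours(q['region'].astype(np.uint8),cv2.RETR_EXTERNAL,cv2.CHAIN_APPROX_NONE); cv2.drawContours(im,cs,-1,(0,255,0),1)
cv2.imwrite("pics/m0.png",cv2.resize(im[130:290,100:380],(800,457),interpolation=cv2.INTER_NEAREST))
cv2.imwrite("pics/m0z.png",cv2.resize(c['frame'][160:240,110:360,::-1],(800,256),interpolation=cv2.INTER_CUBIC))
E
python3 m0.py
```

```text
tube_a_center 0.68 [188. 256.  52.  25.] [449.3  75.1] [115.2  42.3] 87.7
last_tube_center 0.67 [276. 199.  71.  19.] [ 586.2 -140.5] [172.2  32. ] -83.1
thin_tube_25_center 0.74 [318. 197.   7.  15.] [ 595.9 -238.4] [34.2 19.6] 0.7
thin_tube_25_center 0.63 [186. 255.  51.  25.] [447.7  78.5] [117.5  46.8] 89.5
thin_tube_25_center 0.62 [306. 138.  37.  28.] [ 745.  -199.8] [90.5 25.6] -61.9
cam_grip 0.68 [338. 192.  20.  24.] [ 599.2 -275.2] [46.3 45.9] -88.8
cam_grip 0.51 [276. 198.  70.  22.] [ 582.7 -138.7] [162.  31.] -82.8
lock_grip 0.61 [222. 204.  10.  22.] [571.7 -15.2] [49.  14.9] 11.0
stop_face 0.84 [225. 202.  25.  36.] [571.5 -19.1] [72.4 65.5] 6.5
channel 0.93 [236. 202. 230.  59.] [574.2 -41.5] [565.8 100.5] -83.7
cam_knob 0.63 [276. 196.  72.  21.] [ 583.2 -139.1] [162.2  30.1] -83.2
cam_knob 0.62 [336. 192.  20.  19.] [ 599.3 -276.5] [48.5 45.9] -88.7
cam_knob 0.39 [224. 202.  10.  25.] [570.9 -15.6] [51.4 16.8] 9.7
lock_knob 0.54 [223. 204.   6.  22.] [571.1 -15.2] [46.6 14.6] 11.0
carriage 0.67 [224. 205.  32.  34.] [571.2 -19.2] [76.3 62.7] 6.8
carriage 0.57 [224. 203.  12.  24.] [573.9 -10.9] [49.9 16.6] 1.6
```

View pics/m0z.png

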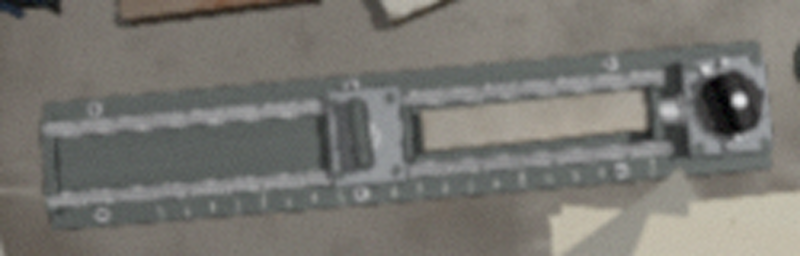

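View pics/m0.png

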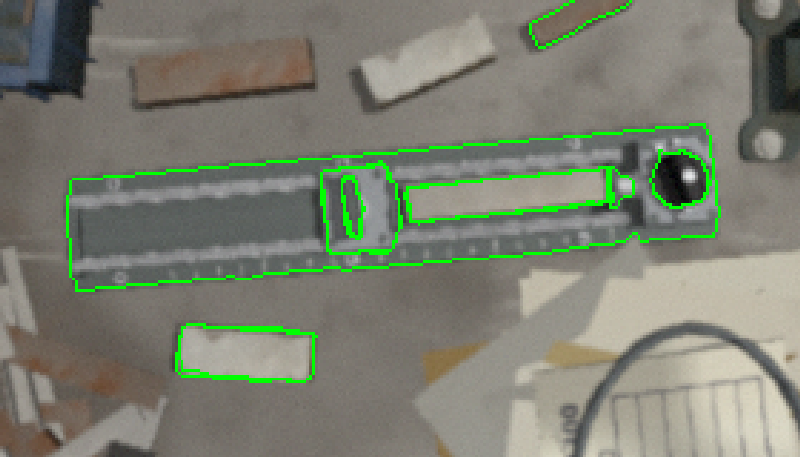

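```bash
cat >> h.py <<'E'
def tgt(p,yaw): return np.array(p,float),R.from_euler('xyz',[-90,0,yaw],degrees=True)
def go(p,yaw,cmd=None):
    """linear cm & angular for target TCP p, tool down with yaw; from measured (or cmd=(p,yaw))"""
    if cmd is None:
        s=bot.state(); p0=np.array(s['ee_pos']); R0=R.from_euler('xyz',s['eef_rot'],degrees=True)
    else: p0,R0=tgt(*cmd)
    p1,R1=tgt(p,yaw)
    l=R0.inv().apply(p1-p0)*100; a=(R0.inv()*R1).as_rotvec()
    d=np.linalg.norm(p1-p0)*1000; an=np.degrees(np.linalg.norm(a))
    q1=np.degrees(np.arctan2(p[1],p[0])); q6=(q1-yaw-90+180)%360-180
    print("lin",np.round(l,2).tolist(),"ang",np.round(a,3).tolist(),"rows>=",max(int(np.ceil(d/50)),int(np.ceil(an/8.59))),"end q6~",round(q6))
E
python3 - <<'E'
from h import *
c=bot.capture("wrist"); s=bot.state(); R0=R.from_euler('xyz',s['eef_rot'],degrees=True)
Rr,t=pose(c); o=-Rr.T@t
print("cam in tool",R0.inv().apply(o-s['ee_pos']),"axes in tool: right",R0.inv().apply(Rr[0]),"down",R0.inv().apply(Rr[1]),"fwd",R0.inv().apply(Rr[2]))
E
```

```text
cam in tool [-0.07564875 -0.14273413  0.0005517 ] axes in tool: right [-4.13670177e-04 -1.82361262e-04  9.99999898e-01] down [ 9.56048598e-01 -2.93208050e-01  3.42019038e-04] fwd [2.93207957e-01 9.56048642e-01 2.95637654e-04]
```

```bash
python3 - <<'E'
from h import *
go([.599,-.275,.22],-120)
E
```

```text
lin [-52.06, 1.13, -17.09] ang [-0.0, -0.817, 0.0] rows>= 11 end q6~ 5
```

>>> move_arm(linear=[[-52,1.1,-17],[-52,1.1,-17],[-52,1.1,-17],[-52,1.1,-17],[-52,1.1,-17]], angular=[[0,-0.817,0],[0,-0.817,0],[0,-0.817,0],[0,-0.817,0],[0,-0.817,0]])

```text
time: 1.35
ee_pos: [0.3461, -0.429, 0.2265]
eef_rot: [-90.0, -0.0, -123.5]
wrist_force: [0.9, -1.4, 0.1]
opening: 0.0855
```

```bash
python3 - <<'E'
from h import *
go([.599,-.275,.22],-120)
E
```

```text
lin [-26.81, 0.65, 12.57] ang [-0.001, -0.062, 0.0] rows>= 6 end q6~ 5
```

>>> move_arm(linear=[[-26.8,0.65,12.6],[-26.8,0.65,12.6],[-26.8,0.65,12.6],[-26.8,0.65,12.6],[-26.8,0.65,12.6]], angular=[[0,-0.062,0],[0,-0.062,0],[0,-0.062,0],[0,-0.062,0],[0,-0.062,0]])

```text
time: 1.85
ee_pos: [0.5606, -0.3002, 0.2209]
eef_rot: [-90.0, -0.0, -120.3]
wrist_force: [-0.4, -0.7, 0.2]
opening: 0.0854
```

```bash
python3 - <<'E'
from h import *
c=bot.capture("wrist"); save(c,"w1"); print(bot.state()['ee_pos'])
for n in ['cam_grip','cam_knob','lock_grip','plunger','last_tube_center','stop_face','channel']:
    for q in bot.trace(n,c)[:3]:
        print(n,round(q['conf'],2),np.round(q['extent']),*rect(c,q['region'],.091))
c=bot.capture("wrist"); 
for n in ['tube_a_center','tube_c_center','thin_tube_25_center']:
    for q in bot.trace(n,c)[:3]:
        print(n,round(q['conf'],2),np.round(q['extent']),*rect(c,q['region'],.04))
E
```

```text
[ 0.56600789 -0.29524047  0.22057603]
cam_grip 0.89 [278. 144.  46.  52.] [ 604.3 -280. ] [44.2 44.1] -7.5
cam_knob 0.87 [277. 143.  48.  60.] [ 604.7 -280. ] [45.2 44. ] -5.0
plunger 0.96 [248. 105.  37.  32.] [ 599.2 -238.4] [36.3 20.4] 6.4
last_tube_center 0.96 [205.  53. 106. 106.] [ 593.6 -172.6] [113.1  26.8] -82.9
stop_face 0.32 [279. 143.  45.  53.] [ 604.5 -280.2] [44.8 42.8] -5.1
channel 0.78 [219.  94. 207. 188.] [ 594.9 -201. ] [211.5  77.7] -83.7
thin_tube_25_center 0.74 [359.  22.  74.  40.] [ 741.4 -210.3] [78. 34.] -62.9
```

View pics/w1.png

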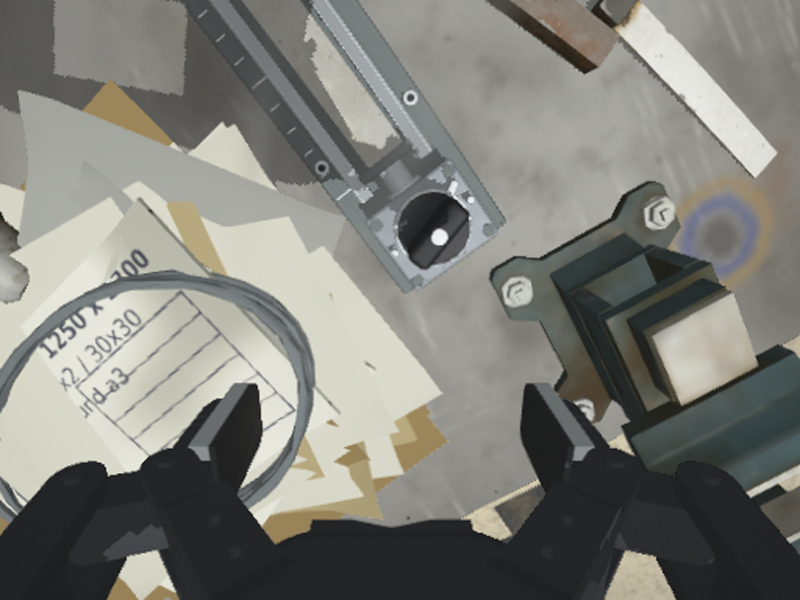

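```bash
python3 - <<'E'
from h import *
c=bot.capture("wrist"); print(bot.state()['ee_pos'])
f=c['frame'][110:180,235:320,::-1].astype(float); f=np.clip((f/255)**.45*255,0,255).astype(np.uint8)
cv2.imwrite("pics/w2.png",cv2.resize(f,None,fx=8,fy=8,interpolation=cv2.INTER_CUBIC))
E
```

```text
[ 0.55844562 -0.30224765  0.22098427]
```

View pics/w2.png

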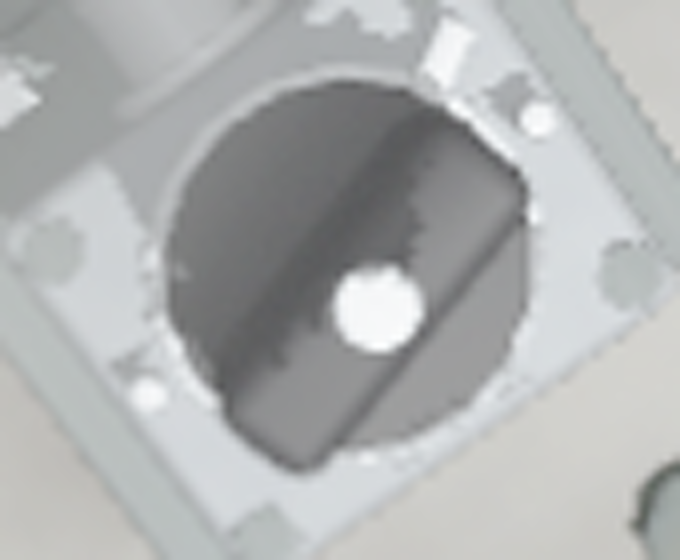

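```bash
python3 - <<'E'
from h import *
c=bot.capture("wrist"); s=bot.state(); print(s['ee_pos'],s['eef_rot'],np.round(s['qvel'],2))
for r in bot.trace('cam_grip',c)[:1]: print(r['extent'])
sc=lambda L: np.array(L)/8+[235,110]-.5+.06
P=onz(c,sc([[378,308],[318,470],[530,210],[230,395],[440,130]]),.091); print(P.round(4))
for a,b in [(1,2),(3,4)]:
    d=P[b]-P[a]; print(np.degrees(np.arctan2(d[1],d[0])))
P=onz(c,sc([[345,262]]),.057);print(P)
f=c['frame'][110:180,235:320,::-1].astype(float); f=np.clip((f/255)**.45*255,0,255).astype(np.uint8)
cv2.imwrite("pics/w3.png",cv2.resize(f,None,fx=8,fy=8,interpolation=cv2.INTER_CUBIC))
E
```

```text
[ 0.55859621 -0.3021002   0.22096461] [-8.99874984e+01 -2.46175935e-03 -1.20365425e+02] [ 0.31  0.16 -0.06  0.06 -0.04  0.04]
[[ 0.6045 -0.2854  0.091 ]
 [ 0.5889 -0.2989  0.091 ]
 [ 0.6255 -0.2843  0.091 ]
 [ 0.5842 -0.2856  0.091 ]
 [ 0.6207 -0.2709  0.091 ]]
21.775075696611072
21.977053600004385
[[ 0.6045897  -0.28370871  0.057     ]]
```

View pics/w3.png

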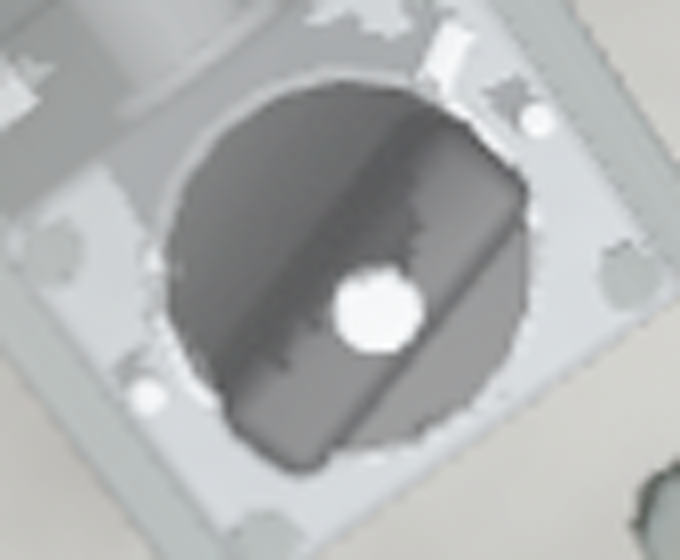

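```bash
cat >> h.py <<'E'
def box(cx,cy,L,W,yaw,z):
    d=R.from_euler('z',yaw,degrees=True).apply(np.array([[1,1,0],[1,-1,0],[-1,-1,0],[-1,1,0]])*[L/2,W/2,0]); return d+[cx,cy,z]
def overlay(c,polys,crop,name,s=8,gam=.6):
    x0,y0,x1,y1=crop; f=c['frame'][y0:y1,x0:x1,::-1].astype(float); f=np.clip((f/255)**gam*255,0,255).astype(np.uint8)
    f=cv2.resize(f,None,fx=s,fy=s,interpolation=cv2.INTER_CUBIC)
    cols=[(0,0,255),(0,255,0),(255,0,0),(0,255,255),(255,0,255)]
    for i,p in enumerate(polys):
        q=(proj(c,p)-[x0,y0]+.5)*s; cv2.polylines(f,[q.round().astype(int)],True,cols[i%5],1)
    cv2.imwrite(f"pics/{name}.png",f)
def circ(cx,cy,r,z): t=np.linspace(0,2*np.pi,60); return np.c_[cx+r*np.cos(t),cy+r*np.sin(t),0*t+z]
E
python3 - <<'E'
from h import *
c=bot.capture("wrist")
x,y=.604,-.2837
overlay(c,[box(x,y,.046,.016,22,.091),box(x,y,.046,.016,22,.057),circ(x,y,.025,.057)],(235,110,320,180),"w4")
E
```

```text
(no output)
```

View pics/w4.png

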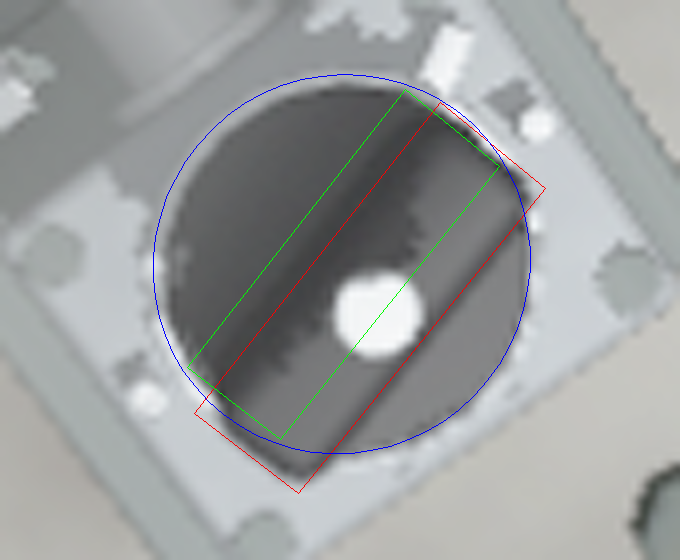

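```bash
python3 - <<'E'
from h import *
go([.604,-.2837,.13],-158)
go([.604,-.2837,.062],-158,([.604,-.2837,.13],-158))
E
```

```text
lin [-3.85, 9.09, 2.98] ang [-0.0, 0.657, -0.0] rows>= 5 end q6~ 43
lin [0.0, 6.8, -0.0] ang [0.0, 0.0, 0.0] rows>= 2 end q6~ 43
```

>>> move_arm(linear=[[-3.85,9.09,2.98],[-3.85,9.09,2.98],[-3.85,9.09,2.98],[-3.85,9.09,2.98],[-3.85,9.09,2.98]], angular=[[0,0.657,0],[0,0.657,0],[0,0.657,0],[0,0.657,0],[0,0.657,0]], jaw=4.5)

```text
time: 3.15
ee_pos: [0.604, -0.2829, 0.1288]
eef_rot: [-90.1, -0.1, -158.2]
wrist_force: [0.3, -0.2, 0.6]
opening: 0.0452
```

```bash
python3 - <<'E'
from h import *
c=bot.capture("wrist"); s=bot.state(); print(s['ee_pos'],s['eef_rot'],s['wrist_force']); 
overlay(c,[box(.604,-.2837,.046,.016,22,.091)],(150,100,350,250),"w5",s=4)
go([.604,-.2837,.062],-158)
E
```

```text
[ 0.60411798 -0.28317757  0.1292673 ] [-9.00398712e+01 -2.56695881e-02 -1.58256230e+02] [-0.63512387 -0.0560297   0.16939456]
lin [0.03, 6.73, 0.05] ang [0.001, -0.004, 0.0] rows>= 2 end q6~ 43
```

View pics/w5.png

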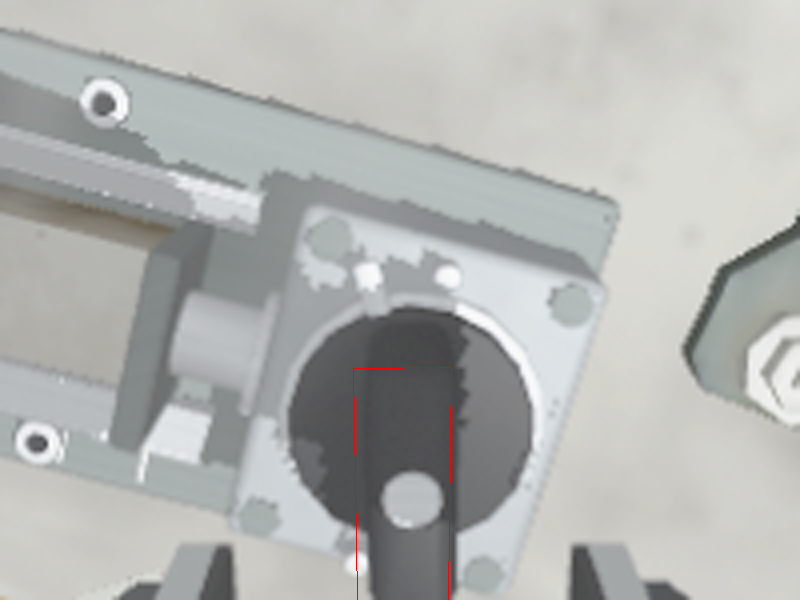

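>>> move_arm(linear=[[0,5,0.15],[0,6.7,0.15],[0,6.7,0.15]], angular=[[0,0,0],[0,0,0],[0,0,0]])

```text
time: 3.5
ee_pos: [0.6018, -0.2828, 0.0587]
eef_rot: [-90.4, -0.3, -157.9]
wrist_force: [-1.2, 0.1, -0.2]
opening: 0.0452
```

>>> move_arm(linear=[[0,0,0],[0,0,0],[0,0,0],[0,0,0],[0,0,0]], angular=[[0,0,0],[0,0,0],[0,0,0],[0,0,0],[0,0,0]], jaw=0, squeeze=60)

```text
time: 4.0
ee_pos: [0.6054, -0.2844, 0.0651]
eef_rot: [-90.0, 0.1, -157.9]
wrist_force: [-2.9, 4.8, 5.3]
opening: 0.0147
```

>>> move_arm(linear=[[0,-0.1,0],[0,-0.1,0],[0,-0.1,0],[0,-0.1,0],[0,-0.1,0]], angular=[[0,-0.12,0],[0,-0.24,0],[0,-0.36,0],[0,-0.48,0],[0,-0.6,0]])

```text
time: 4.5
ee_pos: [0.6047, -0.2834, 0.0652]
eef_rot: [-90.1, 0.1, -123.3]
wrist_force: [-3.2, 7.2, 3.6]
opening: 0.0152
```

```bash
python3 - <<'E'
from h import *
s=bot.state(); print(s['ee_pos'],s['eef_rot'],s['wrist_force'],s['torque'],s['opening'])
E
```

```text
[ 0.60467768 -0.28344996  0.06519021] [-9.00737982e+01  7.97054842e-02 -1.23284256e+02] [-3.17351037  7.22677197  3.63919115] [ 1.0085723   0.49384591 -0.20772451] 0.015216224346186996
```

>>> move_arm(linear=[[0,0,0],[0,0,0],[0,0,0],[0,0,0],[0,0,0]], angular=[[0,-0.14,0],[0,-0.28,0],[0,-0.42,0],[0,-0.56,0],[0,-0.7,0]])

```text
time: 5.0
ee_pos: [0.6034, -0.283, 0.0651]
eef_rot: [-90.2, 0.2, -83.1]
wrist_force: [-9.9, 8.2, 7.6]
opening: 0.015
```

>>> move_arm(linear=[[0,0,0],[0,0,0],[0,0,0],[0,0,0],[0,0,0]], angular=[[0,-0.14,0],[0,-0.28,0],[0,-0.42,0],[0,-0.56,0],[0,-0.7,0]])

```text
time: 5.5
ee_pos: [0.6021, -0.2836, 0.0651]
eef_rot: [-90.1, 0.3, -43.0]
wrist_force: [-14.6, 4.9, 10.1]
opening: 0.0154
```

```bash
python3 - <<'E'
from h import *
s=bot.state(); print(s['ee_pos'],s['eef_rot'],s['wrist_force'],s['torque'],s['opening'])
E
```

```text
[ 0.60214634 -0.28363202  0.06508069] [-90.11512418   0.34583426 -43.0216072 ] [-14.57985961   4.91362032  10.119367  ] [ 1.02894606  2.14561766 -0.18615165] 0.01542167713889181
```

>>> move_arm(linear=[[-0.13,-0.1,-0.08],[-0.13,-0.1,-0.08],[-0.13,-0.1,-0.08],[-0.13,-0.1,-0.08],[-0.13,-0.1,-0.08]], angular=[[0,-0.14,0],[0,-0.28,0],[0,-0.42,0],[0,-0.56,0],[0,-0.63,0]])

```text
time: 6.0
ee_pos: [0.6023, -0.2845, 0.0657]
eef_rot: [-89.8, 0.0, -7.9]
wrist_force: [-6.9, 1.9, 3.1]
opening: 0.0152
```

```bash
python3 - <<'E'
from h import *
s=bot.state(); print(s['ee_pos'],s['eef_rot'],s['wrist_force'],s['torque'],s['opening'])
E
```

```text
[ 0.60226888 -0.28445568  0.06574896] [-8.97528516e+01  1.77845439e-02 -7.92929648e+00] [-6.93006485  1.93774902  3.13029556] [ 0.34412761  1.02287623 -8.51736424] 0.0151785826704613
```

>>> move_arm(linear=[[0,0,0],[0,0,0],[0,0,0],[0,0,0]], angular=[[0,0.015,0],[0,0.015,0],[0,0.015,0],[0,0.015,0]], jaw=4.5)

```text
time: 6.4
ee_pos: [0.6039, -0.2847, 0.0658]
eef_rot: [-90.1, -0.1, -8.1]
wrist_force: [-0.8, -0.2, -0.4]
opening: 0.0451
```

>>> move_arm(linear=[[0,-3,0],[0,-8,0],[0,-13,0],[0,-14,0]], angular=[[0,0,0],[0,0,0],[0,0,0],[0,0,0]])

```text
time: 6.8
ee_pos: [0.6067, -0.2865, 0.2135]
eef_rot: [-90.4, -0.7, -8.1]
wrist_force: [0.5, -0.9, 0.5]
opening: 0.0453
```

```bash
python3 - <<'E'
from h import *
c=bot.capture("wrist"); s=bot.state(); print(s['ee_pos'],s['eef_rot'],s['wrist_force']); 
save(c,"w6")
c=bot.capture("top"); save(c,"t6",(110,130,360,290))
for n in ['last_tube_center','tube_a_center','plunger']:
    for q in bot.trace(n,c)[:3]: print(n,round(q['conf'],2),np.round(q['extent']),*rect(c,q['region'],.04))
E
```

```text
[ 0.60622728 -0.28624327  0.21236519] [-90.31394429  -0.58582108  -8.0798966 ] [ 0.59577598 -0.62828722  1.85022833]
last_tube_center 0.82 [276. 198.  68.  19.] [ 586.5 -141.3] [169.7  31.2] -83.2
tube_a_center 0.73 [188. 255.  54.  26.] [449.6  76.1] [118.   43.7] 86.1
tube_a_center 0.43 [225. 201.  25.  34.] [573.1 -18.1] [75.6 59.3] 4.2
```

View pics/w6.png

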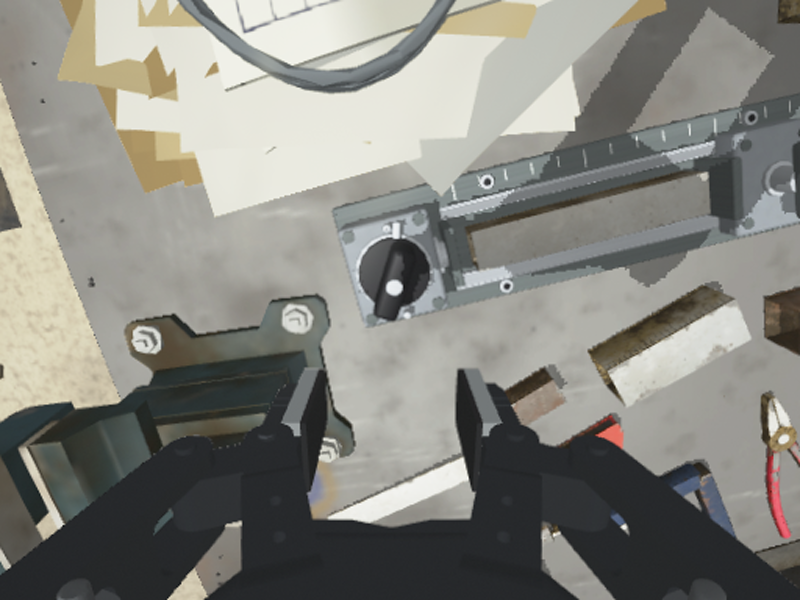

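View pics/t6.png

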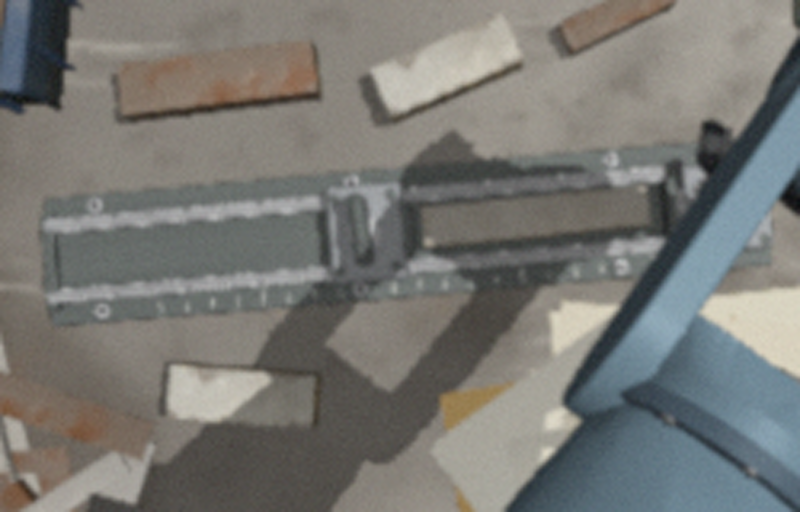

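```bash
python3 - <<'E'
from h import *
go([.5865,-.141,.16],-83.5)
c=bot.capture("top")
for q in bot.trace('channel',c)[:1]:
    cs,_=cv2.findContours(q['region'].astype(np.uint8),cv2.RETR_EXTERNAL,cv2.CHAIN_APPROX_NONE)
    k=max(cs,key=cv2.contourArea).reshape(-1,2); p=onz(c,k,.01)[:,:2]
    u=np.array([-np.sin(np.radians(6.5)),np.cos(np.radians(6.5))]); v=np.array([u[1],-u[0]])
    m=np.median(p,0); a=(p-m)@u; b=(p-m)@v
    for sgn in (1,-1):
        w=(np.abs(b*sgn-.05)<.01)&(np.abs(a)<.24)
        f=np.polyfit(a[w],b[w],1,w=None)
        for _ in range(3):
            r=b-np.polyval(f,a); g=w&(np.abs(r)<.003); f=np.polyfit(a[g],b[g],1)
        print(sgn,g.sum(),f, "yaw",6.5-np.degrees(np.arctan(f[0])), "pt",m+v*f[1])
E
```

```text
lin [-3.56, 4.3, 13.9] ang [0.001, 1.316, -0.003] rows>= 9 end q6~ -20Traceback (most recent call last):
  File "<stdin>", line 11, in <module>
    raise TypeError("expected non-empty vector for x")
TypeError: expected non-empty vector for x
```

>>> move_arm(linear=[[0,0,0],[0,0,0],[0,0,0]], angular=[[0,0.15,0],[0,0.3,0],[0,0.45,0]], jaw=5.5)

```text
time: 7.45
ee_pos: [0.6025, -0.284, 0.2028]
eef_rot: [-90.0, 0.2, -34.3]
wrist_force: [0.1, 0.4, 0.6]
opening: 0.055
```

```bash
python3 - <<'E'
from h import *
go([.5865,-.141,.16],-83.5)
E
```

```text
lin [-9.36, 4.31, 10.92] ang [0.001, 0.859, -0.003] rows>= 6 end q6~ -20
```

>>> move_arm(linear=[[-9.4,4.3,10.9],[-9.4,4.3,10.9],[-9.4,4.3,10.9],[-9.4,4.3,10.9],[-9.4,4.3,10.9]], angular=[[0,0.859,0],[0,0.859,0],[0,0.859,0],[0,0.859,0],[0,0.859,0]])

```text
time: 7.95
ee_pos: [0.5845, -0.139, 0.1594]
eef_rot: [-90.2, 0.2, -77.1]
wrist_force: [0.2, -0.7, -0.2]
opening: 0.0547
```

```bash
python3 - <<'E'
from h import *
go([.5865,-.141,.16],-83.5)
c=bot.capture("wrist"); save(c,"w7"); c=bot.capture("wrist")
for n in ['last_tube_center','channel','lock_grip']:
    for q in bot.trace(n,c)[:2]: print(n,round(q['conf'],2),np.round(q['extent']),*rect(c,q['region'],.04))
c=bot.capture("top")
for n in ['last_tube_center','channel','lock_grip']:
    for q in bot.trace(n,c)[:2]: print(n,round(q['conf'],2),np.round(q['extent']),*rect(c,q['region'],.04))
E
```

```text
lin [0.24, -0.06, 0.15] ang [0.004, 0.112, -0.003] rows>= 1 end q6~ -20
channel 0.93 [264. 168. 134. 337.] [ 587.6 -144.2] [341.8  91.9] -83.8
lock_grip 0.79 [275.  38.  78.  32.] [576.1  -7.6] [62.6 26.4] 9.5
last_tube_center 0.67 [257. 200.  20.  12.] [579.  -93.9] [48.5 27.6] -83.0
channel 0.78 [237. 206. 228.  56.] [560.4  87.5] [284.9  97.6] -82.5
```

View pics/w7.png

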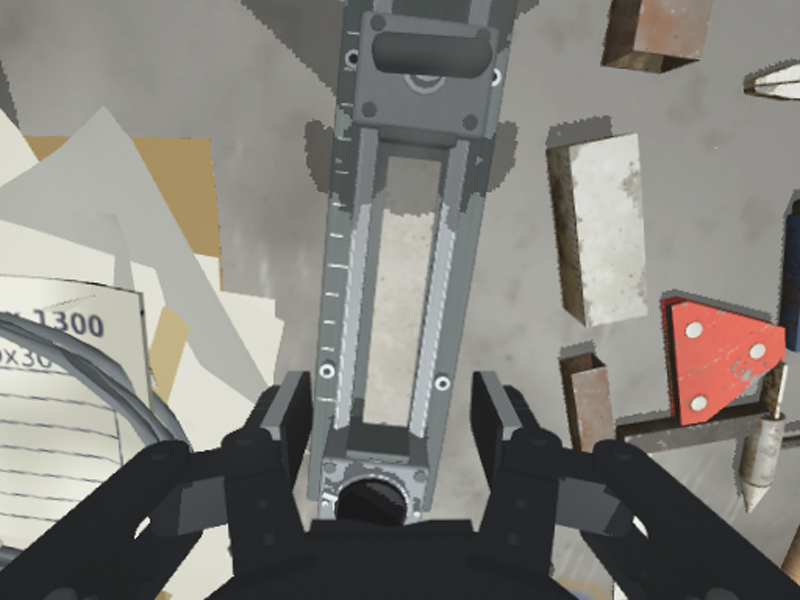

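>>> move_arm(linear=[[0.2,-0.1,0.15],[0.2,-0.1,0.15]], angular=[[0,0.112,0],[0,0.112,0]])

```text
time: 8.6
ee_pos: [0.5881, -0.1436, 0.163]
eef_rot: [-90.0, -0.0, -83.3]
wrist_force: [0.7, -1.0, -0.0]
opening: 0.0551
```

```bash
python3 - <<'E'
from h import *
c=bot.capture("wrist"); s=bot.state(); print(s['ee_pos'],s['eef_rot'])
def off(a,b): # jig coords
    u=np.radians(6.5); return a
overlay(c,[box(.5865,-.141,.03,.17,6.5,.04),box(.5865,-.141,.1,.56,6.5,.01)],(190,0,350,330),"w8",s=1.8)
overlay(c,[box(.5865,-.141,.03,.17,6.5,.04)],(200,60,320,300),"w8",s=2.5)
E
```

```text
[ 0.58797695 -0.14345977  0.16298305] [-8.99864764e+01 -6.20851583e-03 -8.31658343e+01]
```

View pics/w8.png

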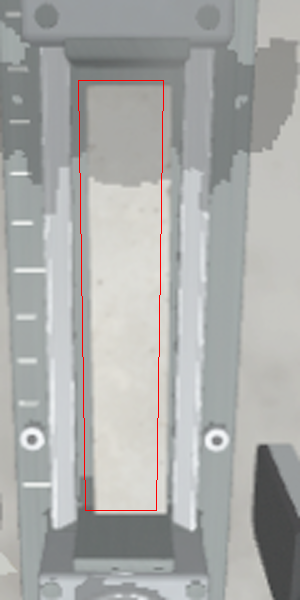

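```bash
python3 - <<'E'
from h import *
go([.5893,-.141,.028],-83.4)
E
```

```text
lin [-0.23, 13.5, 0.16] ang [-0.0, 0.004, 0.0] rows>= 3 end q6~ -20
```

>>> move_arm(linear=[[-0.2,5,0.1],[-0.2,9,0.1],[-0.2,12,0.1],[-0.2,13.5,0.1],[-0.2,13.5,0.1]], angular=[[0,0,0],[0,0,0],[0,0,0],[0,0,0],[0,0,0]])

```text
time: 9.15
ee_pos: [0.587, -0.1404, 0.0256]
eef_rot: [-90.2, 0.1, -83.2]
wrist_force: [-0.5, -0.2, 0.1]
opening: 0.0548
```

>>> move_arm(linear=[[0,0,0],[0,0,0],[0,0,0],[0,0,0],[0,0,0]], angular=[[0,0,0],[0,0,0],[0,0,0],[0,0,0],[0,0,0]], jaw=1.5, squeeze=50)

```text
time: 9.65
ee_pos: [0.5904, -0.1418, 0.0303]
eef_rot: [-89.8, -0.1, -83.3]
wrist_force: [-0.2, 0.5, 7.8]
opening: 0.0284
```

>>> move_arm(linear=[[0,-0.5,0],[0,-2,0],[0,-5,0],[0,-9,0],[0,-12,0]], angular=[[0,0,0],[0,0,0],[0,0,0],[0,0,0],[0,0,0]])

```text
time: 10.15
ee_pos: [0.589, -0.1411, 0.1509]
eef_rot: [-89.9, -0.0, -83.3]
wrist_force: [0.5, 0.1, -3.1]
opening: 0.0286
```

```bash
python3 - <<'E'
from h import *
s=bot.state(); print(s['ee_pos'],s['eef_rot'],s['wrist_force'],s['opening'])
go([.44,-.09,.14],-174)
go([.42,-.085,.14],-174)
go([.42,-.085,.14],-180)
c=bot.capture("side"); save(c,"s9")
c=bot.capture("top"); save(c,"t9")
overlay(c,[box(.42,-.085,.17,.03,0,.015),box(.45,-.085,.17,.03,0,.015)],(50,100,450,380),"t9",s=2)
E
```

```text
[ 0.58898486 -0.14114081  0.15091833] [-8.99155039e+01 -4.97330351e-02 -8.32853519e+01] [ 0.52878085  0.07363972 -3.06173459] 0.028563372646462987
lin [-6.82, 1.06, -14.2] ang [-0.002, 1.583, -0.0] rows>= 11 end q6~ 72
lin [-7.55, 1.06, -16.13] ang [-0.002, 1.583, -0.0] rows>= 11 end q6~ 73
lin [-7.55, 1.06, -16.13] ang [-0.002, 1.688, -0.001] rows>= 12 end q6~ 79
```

View pics/s9.png

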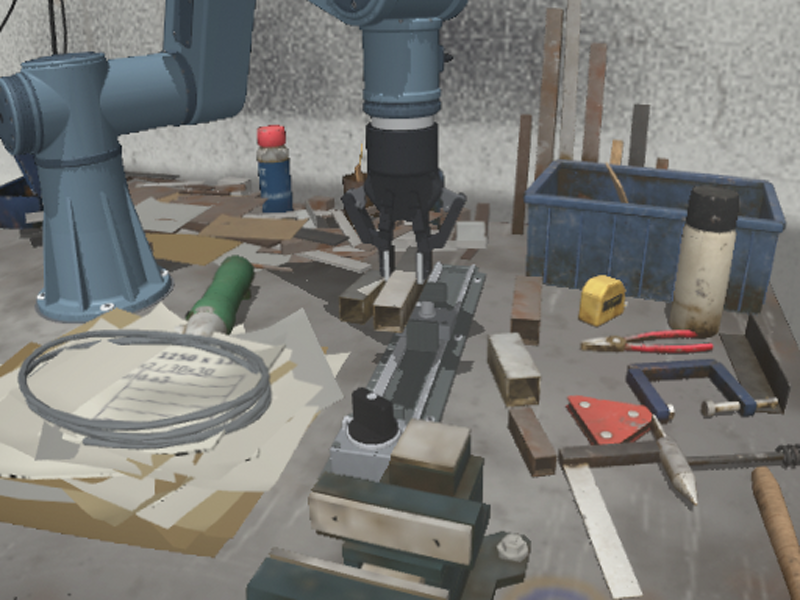

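View pics/t9.png

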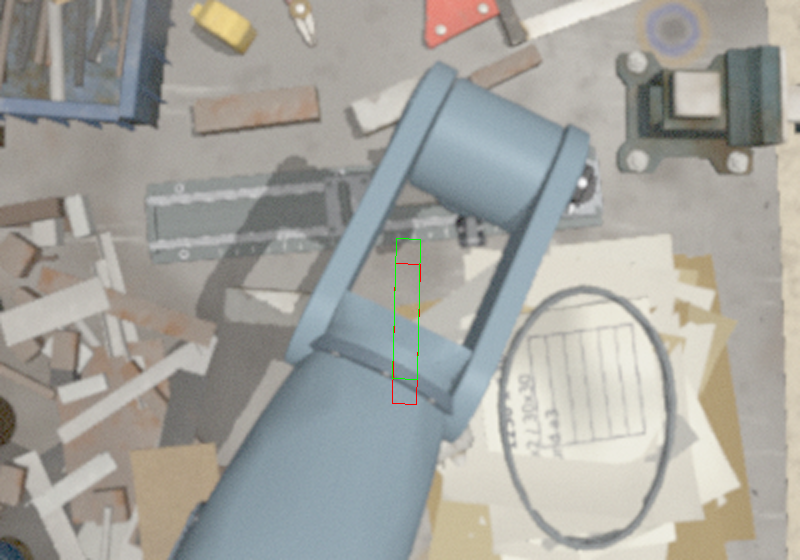

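```bash
python3 - <<'E'
from h import *
c=bot.capture("top")
print(onz(c,np.array([[447,490],[430,520],[440,480],[300,530]])*.64,.05).round(3))
print(onz(c,np.array([[327,385],[327,410],[250,405],[405,347],[430,420],[500,340]])*.64,.0).round(3))
E
```

```text
[[ 0.313 -0.167  0.05 ]
 [ 0.267 -0.142  0.05 ]
 [ 0.328 -0.156  0.05 ]
 [ 0.247  0.053  0.05 ]]
[[ 0.465  0.023  0.   ]
 [ 0.425  0.022  0.   ]
 [ 0.429  0.145  0.   ]
 [ 0.527 -0.099  0.   ]
 [ 0.413 -0.141  0.   ]
 [ 0.542 -0.25   0.   ]]
```

>>> move_arm(linear=[[-7.5,1,-16.1],[-7.5,1,-16.1],[-7.5,1,-16.1],[-7.5,1,-16.1],[-7.5,1,-16.1]], angular=[[0,1.688,0],[0,1.688,0],[0,1.688,0],[0,1.688,0],[0,1.688,0]])

```text
time: 10.8
ee_pos: [0.4144, -0.0825, 0.1348]
eef_rot: [-90.5, -0.1, -126.6]
wrist_force: [0.7, 0.3, -2.3]
opening: 0.0285
```

```bash
python3 - <<'E'
from h import *
s=bot.state(); print(s['ee_pos'],s['eef_rot'],s['wrist_force'],s['opening'])
go([.42,-.085,.12],-180)
E
```

```text
[ 0.41439257 -0.08250094  0.13484158] [-9.04553423e+01 -7.88941770e-02 -1.26599956e+02] [ 0.71978317  0.2601783  -2.25622392] 0.028524462976682548
lin [-0.14, 1.48, 0.61] ang [0.007, 0.932, 0.005] rows>= 7 end q6~ 79
```

>>> move_arm(linear=[[-0.8,1,-0.2],[-0.8,1,-0.2],[-0.8,1,-0.2],[-0.8,1,-0.2],[-0.8,1,-0.2]], angular=[[0,0.932,0],[0,0.932,0],[0,0.932,0],[0,0.932,0],[0,0.932,0]])

```text
time: 11.3
ee_pos: [0.4216, -0.077, 0.1262]
eef_rot: [-90.1, -0.2, -169.6]
wrist_force: [0.1, 0.4, -4.2]
opening: 0.0284
```

```bash
python3 - <<'E'
from h import *
s=bot.state(); print(s['ee_pos'],s['eef_rot'],s['wrist_force'],s['opening'])
go([.427,-.085,.07],-180)
go([.427,-.085,.021],-180)
E
```

```text
[ 0.42159861 -0.07697276  0.12622961] [-9.01226510e+01 -1.63603391e-01 -1.69590471e+02] [ 0.08740619  0.36497783 -4.21196243] 0.02844850053457432
lin [-0.4, 5.62, 0.9] ang [0.002, 0.182, 0.003] rows>= 2 end q6~ 79
lin [-0.42, 10.52, 0.91] ang [0.002, 0.182, 0.003] rows>= 3 end q6~ 79
```

>>> move_arm(linear=[[-0.4,2,0.9],[-0.4,5,0.9],[-0.4,8,0.9],[-0.4,9.8,0.9],[-0.4,9.8,0.9]], angular=[[0,0.12,0],[0,0.18,0],[0,0.18,0],[0,0.18,0],[0,0.18,0]])

```text
time: 11.8
ee_pos: [0.4249, -0.0839, 0.0263]
eef_rot: [-90.2, -0.5, -179.6]
wrist_force: [-0.5, 1.0, -3.2]
opening: 0.0287
```

```bash
python3 - <<'E'
from h import *
c=bot.capture("top")
s=bot.state(); print(s['ee_pos'],s['eef_rot'],s['wrist_force'],s['opening'])
E
```

```text
[ 0.42633202 -0.08465184  0.0279184 ] [ -90.15628809   -0.2999617  -179.55707021] [ 0.90991552 -0.2192877  -1.97879955] 0.0285348442422761
```

Down the last 6 mm, then release and rise.

>>> move_arm(linear=[[0,0.4,0],[0,0.7,0],[0,0.75,0],[0,0.75,0]], angular=[[0,0,0],[0,0,0],[0,0,0],[0,0,0]])

```text
time: 12.25
ee_pos: [0.4291, -0.086, 0.0228]
eef_rot: [-90.0, 0.0, -179.5]
wrist_force: [-1.4, -0.3, -2.2]
opening: 0.0285
```

>>> move_arm(linear=[[0,0,0],[0,0,0],[0,0,0],[0,0,0]], angular=[[0,0,0],[0,0,0],[0,0,0],[0,0,0]], jaw=5)

```text
time: 12.65
ee_pos: [0.429, -0.086, 0.0227]
eef_rot: [-90.0, 0.0, -179.6]
wrist_force: [-0.5, 0.1, 0.6]
opening: 0.0503
```

>>> move_arm(linear=[[0,-3,0],[0,-8,0],[0,-13,0],[0,-15,0],[0,-15,0]], angular=[[0,0,0],[0,0,0],[0,0,0],[0,0,0],[0,0,0]])

```text
time: 13.15
ee_pos: [0.4312, -0.087, 0.1763]
eef_rot: [-89.8, 0.4, -179.5]
wrist_force: [0.0, 0.4, -0.8]
opening: 0.05
```

```bash
python3 - <<'E'
from h import *
c=bot.capture("wrist"); save(c,"w10")
s=bot.state(); print(s['ee_pos'],s['eef_rot'],s['wrist_force'],s['opening'])
for q in bot.trace('last_tube_center',c)[:2]: print(round(q['conf'],2),np.round(q['extent']),*rect(c,q['region'],.03))
go([.572,-.015,.18],-169)
E
```

```text
[ 0.42977917 -0.08631219  0.17389719] [ -89.89440945    0.20638538 -179.54689021] [ 0.98698837 -0.23375455 -1.18773478] 0.049903246668353496
0.63 [249. 178.  34. 161.] [466.2 -86.6] [97.5 28.4] 1.1
lin [-14.39, -0.77, -6.97] ang [-0.0, -0.184, -0.0] rows>= 4 end q6~ 77
```

View pics/w10.png

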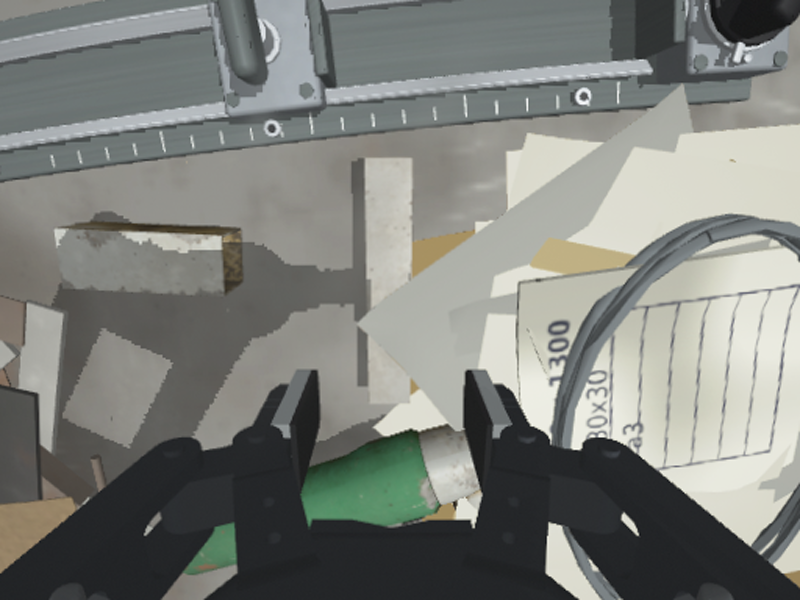

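>>> move_arm(linear=[[-14.4,-0.8,-7],[-14.4,-0.8,-7],[-14.4,-0.8,-7],[-14.4,-0.8,-7],[-14.4,-0.8,-7]], angular=[[0,-0.184,0],[0,-0.184,0],[0,-0.184,0],[0,-0.184,0],[0,-0.184,0]], jaw=4.5)

```text
time: 13.75
ee_pos: [0.5717, -0.0137, 0.1776]
eef_rot: [-90.1, -0.2, -168.9]
wrist_force: [-0.2, -0.7, 0.2]
opening: 0.0452
```

```bash
python3 - <<'E'
from h import *
bot.capture("wrist");bot.capture("wrist"); c=bot.capture("wrist"); save(c,"w11")
s=bot.state(); print(s['ee_pos'],s['eef_rot'],s['wrist_force'],s['opening'])
for q in bot.trace('lock_grip',c)[:2]: print(round(q['conf'],2),np.round(q['extent']),*rect(c,q['region'],.095))
x,y=.572,-.015
overlay(c,[box(x,y,.052,.013,11,.095),box(x,y,.052,.013,11,.067)],(150,50,350,200),"w11z",s=4)
E
```

```text
[ 0.57026799 -0.01505811  0.1788488 ] [ -90.06063172   -0.18214871 -169.04246003] [0.09646782 0.06991792 0.27515591] 0.04491352482788622
0.65 [253. 194.  20.  65.] [577.3 -14.7] [53.3 14.8] 11.0
0.44 [462. 197.  42.  47.] [ 608.1 -191.9] [39.9 32.9] 4.8
```

View pics/w11z.png

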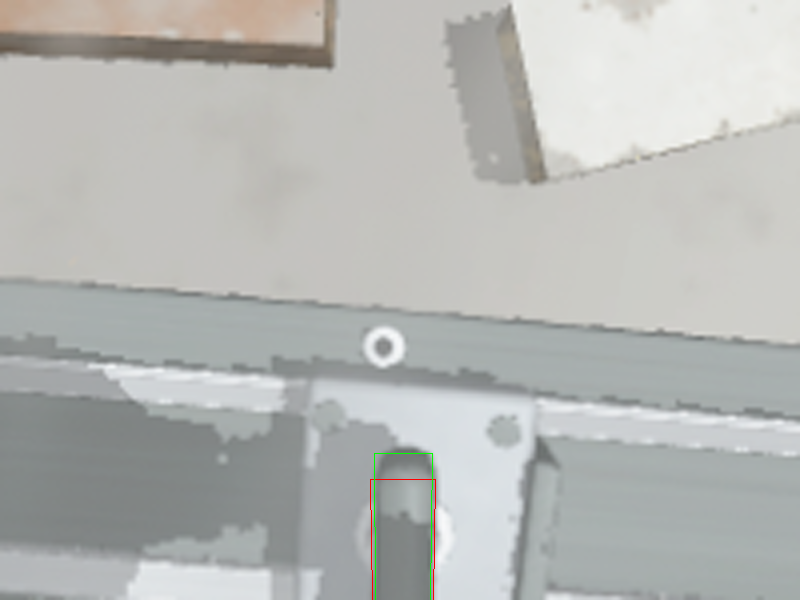

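```bash
python3 - <<'E'
from h import *
go([.5735,-.0148,.064],-169)
E
```

```text
lin [-0.33, 11.54, 0.02] ang [0.001, -0.001, 0.002] rows>= 3 end q6~ 78
```

>>> move_arm(linear=[[-0.3,5,0],[-0.3,9,0],[-0.3,11.2,0],[-0.3,11.5,0],[-0.3,11.5,0]], angular=[[0,0,0],[0,0,0],[0,0,0],[0,0,0],[0,0,0]])

```text
time: 14.45
ee_pos: [0.5745, -0.0147, 0.0656]
eef_rot: [-90.0, -0.0, -169.1]
wrist_force: [0.1, -0.1, 0.5]
opening: 0.0446
```

>>> move_arm(linear=[[0,0,0],[0,0,0],[0,0,0],[0,0,0],[0,0,0]], angular=[[0,0,0],[0,0,0],[0,0,0],[0,0,0],[0,0,0]], jaw=0, squeeze=60)

```text
time: 14.95
ee_pos: [0.5764, -0.0139, 0.0677]
eef_rot: [-90.0, 0.2, -169.0]
wrist_force: [-3.0, 2.4, 5.6]
opening: 0.0124
```

>>> move_arm(linear=[[0,0,0],[0,0,0],[0,0,0],[0,0,0],[0,0,0]], angular=[[0,-0.12,0],[0,-0.26,0],[0,-0.4,0],[0,-0.54,0],[0,-0.68,0]])

```text
time: 15.45
ee_pos: [0.5755, -0.0125, 0.0676]
eef_rot: [-90.0, 0.1, -129.7]
wrist_force: [-5.2, 6.4, 10.2]
opening: 0.0127
```

```bash
python3 - <<'E'
from h import *
s=bot.state(); print(s['ee_pos'],s['eef_rot'],s['wrist_force'],s['torque'],s['opening'])
E
```

```text
[ 0.57554366 -0.01254227  0.06764156] [ -90.02750762    0.13690482 -129.72355175] [-5.20251706  6.42861008 10.19611757] [ 1.18544261  0.86710517 -0.22997707] 0.01267088812324883
```

>>> move_arm(linear=[[0,-0.15,0],[0,-0.2,0],[0,-0.2,0],[0,-0.2,0],[0,-0.2,0]], angular=[[0,-0.14,0],[0,-0.28,0],[0,-0.42,0],[0,-0.56,0],[0,-0.68,0]])

```text
time: 15.95
ee_pos: [0.574, -0.0134, 0.0678]
eef_rot: [-90.1, 0.1, -90.8]
wrist_force: [-5.6, 2.3, 0.1]
opening: 0.0127
```

```bash
python3 - <<'E'
from h import *
s=bot.state(); print(s['ee_pos'],s['eef_rot'],s['wrist_force'],s['torque'],s['opening'])
E
```

```text
[ 0.57404266 -0.01341913  0.06777205] [-9.01228692e+01  5.66032596e-02 -9.07767331e+01] [-5.6481083   2.26570066  0.09338797] [ 0.30465179  0.82197196 -0.45213048] 0.012708129252006409
```

>>> move_arm(linear=[[-1,0,-0.13],[-3,0,-0.39],[-6,0,-0.77],[-9,0,-1.15],[-12,0,-1.54]], angular=[[0,0,0],[0,0,0],[0,0,0],[0,0,0],[0,0,0]])

```text
time: 16.45
ee_pos: [0.5609, 0.1062, 0.0678]
eef_rot: [-90.1, -0.1, -91.2]
wrist_force: [-3.0, -4.5, -2.6]
opening: 0.0123
```

```bash
python3 - <<'E'
from h import *
s=bot.state(); print(s['ee_pos'],s['eef_rot'],s['wrist_force'],s['torque'],s['opening'])
c=bot.capture("top"); save(c,"t12")
s=bot.state(); print(s['ee_pos'],s['eef_rot'],s['wrist_force'],s['torque'],s['opening'])
E
```

```text
[0.56092185 0.10617907 0.06779639] [-90.10018899  -0.09419876 -91.19629045] [-2.97162038 -4.53387322 -2.58615813] [-0.64340786  0.51824512 -0.18646216] 0.012333827548279889
[0.56031323 0.11130608 0.06783024] [-90.07605957   0.14595713 -91.10629465] [-2.59132142  4.86921961 -0.65472852] [ 0.55556543  0.57538133 -0.27617322] 0.012417802052607264
```

View pics/t12.png

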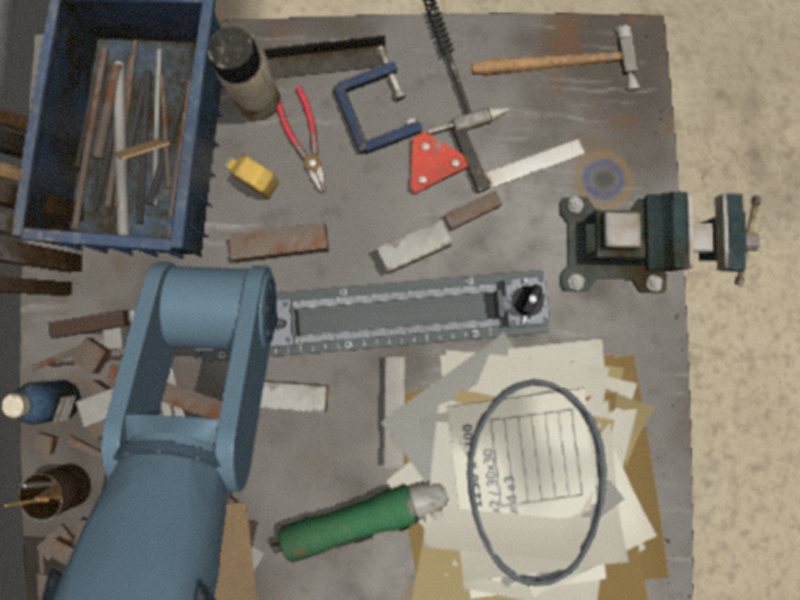

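>>> move_arm(linear=[[-2,0,-0.26],[-5,0,-0.63],[-7,0,-0.88],[-8,0,-1.0],[-8,0,-1.0]], angular=[[0,0,0],[0,0,0],[0,0,0],[0,0,0],[0,0,0]])

```text
time: 17.0
ee_pos: [0.552, 0.1881, 0.0678]
eef_rot: [-90.1, 0.1, -91.1]
wrist_force: [-7.1, 3.0, 2.3]
opening: 0.0125
```

```bash
python3 - <<'E'
from h import *
c=bot.capture("top")
s=bot.state(); print(s['ee_pos'],s['eef_rot'],s['wrist_force'],s['torque'],s['opening'])
z={'channel':.01,'plunger':.053,'stop_face':.048}
for n in z:
    for q in bot.trace(n,c)[:2]: print(n,round(q['conf'],2),np.round(q['extent']),*rect(c,q['region'],z[n]))
save(c,"t13",(180,150,370,250))
E
```

```text
[0.55204389 0.18761585 0.06776692] [-9.01419976e+01  4.40088604e-02 -9.10723021e+01] [-6.09838189  2.48793589  2.70313292] [ 0.29158473  1.14625157 -0.26145334] 0.012330425021236775
channel 0.76 [242. 202. 221.  60.] [576.7 -54.7] [542.2 105.8] -84.0
channel 0.57 [336. 194.  19.  22.] [ 606.2 -291.2] [51.6 48.6] -62.6
plunger 0.66 [318. 196.   6.  19.] [ 595.4 -237.8] [40.6 14. ] 6.4
stop_face 0.89 [146. 209.  23.  30.] [550.6 172. ] [69.5 53.4] 1.3
```

View pics/t13.png

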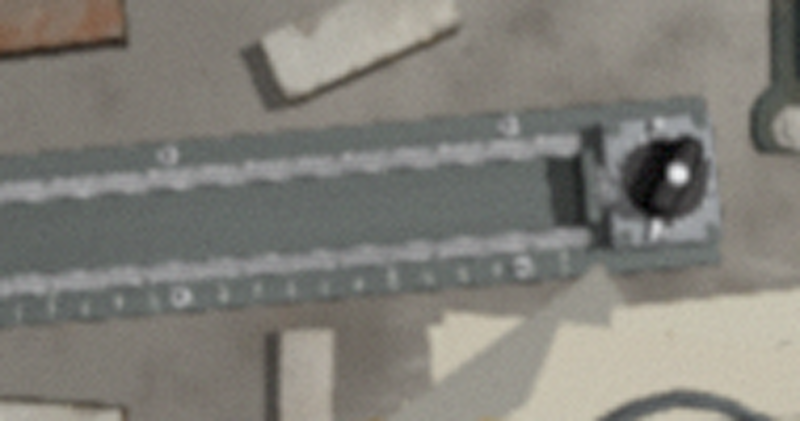

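>>> move_arm(linear=[[-0.5,0,-0.05],[-1,0,-0.1],[-1,0,-0.1],[-1,0,-0.1]], angular=[[0,0,0],[0,0,0],[0,0,0],[0,0,0]])

```text
time: 17.6
ee_pos: [0.5511, 0.1965, 0.0677]
eef_rot: [-90.2, -0.0, -91.1]
wrist_force: [-7.5, -1.0, 3.7]
opening: 0.0125
```

>>> move_arm(linear=[[-0.5,0,-0.05],[-1,0,-0.1],[-1,0,-0.1],[-1,0,-0.1]], angular=[[0,0,0],[0,0,0],[0,0,0],[0,0,0]])

```text
time: 18.0
ee_pos: [0.5505, 0.2023, 0.0677]
eef_rot: [-90.2, -0.4, -91.1]
wrist_force: [-7.5, -16.1, 6.4]
opening: 0.0122
```

>>> move_arm(linear=[[0.4,0,0],[0.4,0,0],[0.4,0,0]], angular=[[0,0,0],[0,0,0],[0,0,0]])

```text
time: 18.3
ee_pos: [0.5506, 0.2014, 0.0678]
eef_rot: [-90.2, -0.1, -91.2]
wrist_force: [-6.2, -1.9, 2.4]
opening: 0.0125
```

>>> move_arm(linear=[[0,0,0],[0,0,0],[0,0,0]], angular=[[0,0,0],[0,0,0],[0,0,0]], jaw=4.5)

```text
time: 18.6
ee_pos: [0.5529, 0.2025, 0.0683]
eef_rot: [-89.9, 0.0, -91.1]
wrist_force: [-0.2, 0.5, 0.5]
opening: 0.0453
```

>>> move_arm(linear=[[0,-3,0],[0,-8,0],[0,-13,0],[0,-15,0],[0,-15,0]], angular=[[0,0,0],[0,0,0],[0,0,0],[0,0,0],[0,0,0]])

```text
time: 19.1
ee_pos: [0.5549, 0.203, 0.2229]
eef_rot: [-89.4, 0.1, -91.1]
wrist_force: [-0.3, 0.2, 0.9]
opening: 0.0448
```

```bash
cat >> h.py <<'E'
YAW=6.23; O=np.array([.598,-.236,0]); U=np.array([-np.sin(np.radians(YAW)),np.cos(np.radians(YAW)),0]); V=np.array([U[1],-U[0],0])
def ch(s,z=0.,x=0.): return O+U*s+V*x+[0,0,z]
E
python3 - <<'E'
from h import *
c=bot.capture("top"); s=bot.state(); print(s['ee_pos'],s['eef_rot'],s['wrist_force'],s['opening'])
z={'tube_a_center':.04,'tube_c_center':.04,'last_tube_center':.03,'thin_tube_25_center':.025,'stop_face':.048,'lock_grip':.095}
for n in z:
    for q in bot.trace(n,c)[:3]:
        if q['conf']>.3: print(n,round(q['conf'],2),np.round(q['extent']),*rect(c,q['region'],z[n]))
save(c,"t14",(80,100,380,325))
E
```

```text
[0.55333068 0.2026641  0.21992246] [-8.96979633e+01  5.43715386e-02 -9.10851843e+01] [-0.65889529 -0.4073768  -0.06064146] 0.045155938550105766
tube_a_center 0.94 [187. 255.  51.  25.] [449.1  74.9] [114.4  42.8] 87.8
last_tube_center 0.66 [251. 264.  11.  73.] [469.6 -85.5] [81.5 28.9] 1.3
thin_tube_25_center 0.71 [306. 137.  35.  29.] [ 744.3 -200.9] [89.6 27. ] -60.5
stop_face 0.58 [133. 210.  32.  32.] [548.4 196.3] [78.5 71.5] -84.0
lock_grip 0.57 [132. 211.  30.  11.] [548.3 196.8] [54.1 16. ] -88.6
```

View pics/t14.png

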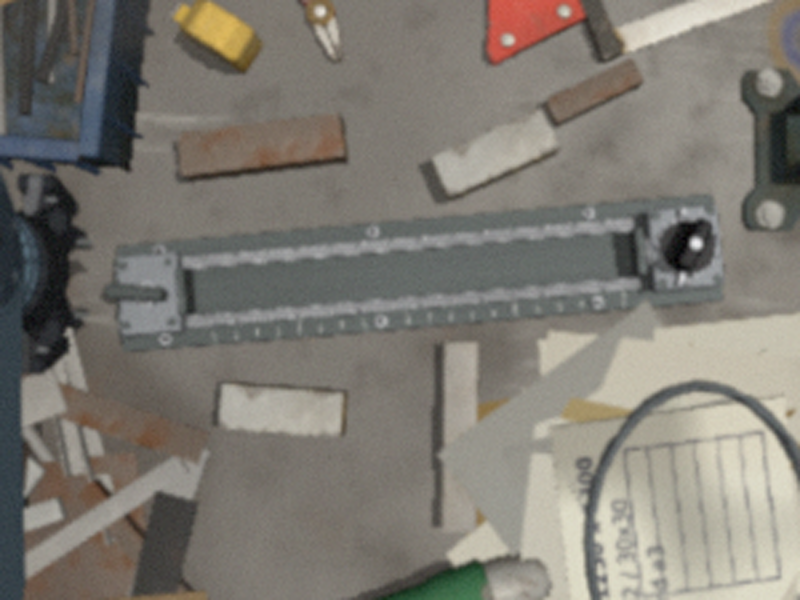

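```bash
python3 - <<'E'
from h import *
go([.451,.075,.15],-92)
c=bot.capture("top")
for P in ([[432,160],[545,112],[558,145],[447,195]],[[178,147],[340,115],[345,152],[180,178]]):
    w=onz(c,np.array(P)/(800/300)+[80,100],.04); print(w.mean(0).round(4), cv2.minAreaRect((w[:,:2]*1000).astype(np.float32)))
E
```

```text
lin [12.91, 6.6, -9.74] ang [0.003, 0.016, 0.0] rows>= 4 end q6~ 11
[ 0.6832 -0.1118  0.04  ] ((682.821044921875, -112.29519653320312), (34.62305450439453, 111.54147338867188), 24.514873504638672)
[0.6835 0.1018 0.04  ] ((684.8026123046875, 102.46247863769531), (34.34067916870117, 152.8645782470703), 10.043770790100098)
```

>>> move_arm(linear=[[12.9,0,-9.7],[12.9,0,-9.7],[12.9,3,-9.7],[12.9,6.6,-9.7],[12.9,6.6,-9.7]], angular=[[0,0.016,0],[0,0.016,0],[0,0.016,0],[0,0.016,0],[0,0.016,0]], jaw=6)

```text
time: 20.0
ee_pos: [0.4468, 0.0742, 0.1463]
eef_rot: [-90.6, 0.0, -92.2]
wrist_force: [-1.1, -0.1, -0.0]
opening: 0.0602
```

```bash
cat > seew.py <<'E'
from h import *
import sys
n,z,x,y,L,W,yaw,name=sys.argv[1:]; z,x,y,L,W,yaw=map(float,(z,x,y,L,W,yaw))
bot.capture("wrist"); c=bot.capture("wrist"); s=bot.state(); print(s['ee_pos'],s['eef_rot'],s['wrist_force'],s['opening'])
for q in bot.trace(n,c)[:2]: print(n,round(q['conf'],2),np.round(q['extent']),*rect(c,q['region'],z))
overlay(c,[box(x,y,W,L,yaw-90,z)],(112,20,412,320),name,s=2,gam=.8)
E
python3 seew.py tube_a_center .04 .4505 .0745 .11 .04 88 w15
```

```text
[0.45235069 0.07529941 0.15140746] [-9.00849887e+01  2.72130412e-02 -9.20672141e+01] [0.4368078  0.16745087 0.62808191] 0.059887247799562886
tube_a_center 0.58 [248. 190.  47. 118.] [450.7  75.9] [111.6  40.5] 87.2
```

View pics/w15.png

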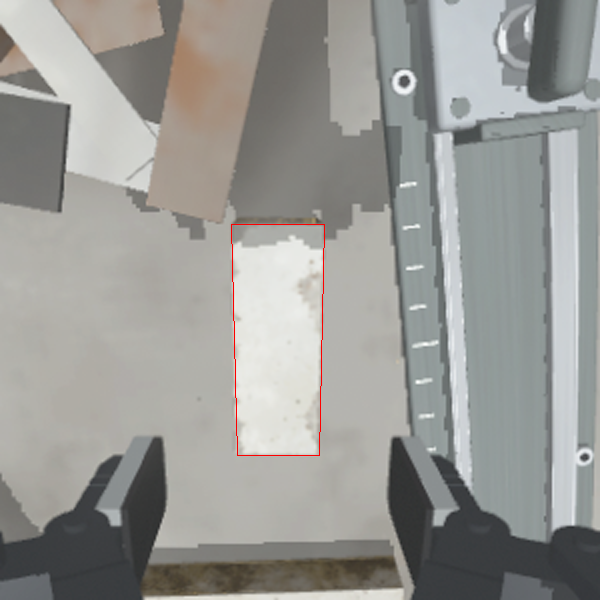

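>>> move_arm(linear=[[0.1,5,-0.2],[0.1,10,-0.2],[0.1,12.5,-0.2],[0.1,13.1,-0.2],[0.1,13.1,-0.2]], angular=[[0,0,0],[0,0,0],[0,0,0],[0,0,0],[0,0,0]])

```text
time: 20.65
ee_pos: [0.4518, 0.0748, 0.0211]
eef_rot: [-90.0, 0.0, -91.9]
wrist_force: [-0.0, -0.9, 0.1]
opening: 0.0601
```

>>> move_arm(linear=[[0,0,0],[0,0,0],[0,0,0],[0,0,0],[0,0,0]], angular=[[0,0,0],[0,0,0],[0,0,0],[0,0,0],[0,0,0]], jaw=2.5, squeeze=70)

```text
time: 21.15
ee_pos: [0.4527, 0.0744, 0.0228]
eef_rot: [-89.7, 0.0, -92.0]
wrist_force: [-1.0, 1.4, 6.3]
opening: 0.0384
```

```bash
python3 - <<'E'
from h import *
s=bot.state(); print(s['ee_pos'],s['eef_rot'],s['wrist_force'],s['opening'])
p=ch(.063,.12); print(p); go(p,YAW-90)
E
```

```text
[0.45270403 0.07436456 0.02280845] [-8.97234417e+01  3.79272995e-03 -9.19935860e+01] [-0.98912197  1.35207046  6.32805274] 0.03839276318241934
[ 0.59116325 -0.17337206  0.12      ]
lin [24.28, -9.65, 14.75] ang [-0.005, -0.144, 0.0] rows>= 6 end q6~ -23
```

>>> move_arm(linear=[[0,-3,0],[0,-8,0],[4,-9.7,2.5],[8,-9.7,5],[12,-9.7,7.3]], angular=[[0,0,0],[0,0,0],[0,-0.05,0],[0,-0.1,0],[0,-0.144,0]], squeeze=90)

```text
time: 21.65
ee_pos: [0.5216, -0.0499, 0.1206]
eef_rot: [-89.7, -0.1, -83.6]
wrist_force: [0.9, 0.6, -2.6]
opening: 0.0382
```

```bash
python3 - <<'E'
from h import *
s=bot.state(); print(s['ee_pos'],s['eef_rot'],s['wrist_force'],s['opening'])
p=ch(.063,.12); go(p,YAW-90)
E
```

```text
[ 0.52157901 -0.04985028  0.12059006] [-89.68079404  -0.14111798 -83.57134549] [ 0.89452487  0.55444539 -2.60912822] 0.03815809986622844
lin [13.05, 0.12, 5.53] ang [-0.006, 0.003, 0.002] rows>= 3 end q6~ -23
```

>>> move_arm(linear=[[5,0.1,2.1],[9,0.1,4],[13,0.1,5.5],[13,0.1,5.5],[13,0.1,5.5]], angular=[[-0.003,0,0],[-0.003,0,0],[-0.003,0,0],[-0.003,0,0],[-0.003,0,0]])

```text
time: 22.15
ee_pos: [0.5882, -0.1724, 0.1171]
eef_rot: [-90.1, -0.0, -83.9]
wrist_force: [-0.1, -0.3, -2.7]
opening: 0.0379
```

```bash
cat > seech.py <<'E'
from h import *
import sys
name=sys.argv[1]; s0=float(sys.argv[2])
bot.capture("wrist"); c=bot.capture("wrist"); s=bot.state(); print(np.round(s['ee_pos'],4),np.round(s['eef_rot'],2),np.round(s['wrist_force'],1),round(s['opening'],4))
e=np.array(s['ee_pos']); d=e-O; print("s",round(d@U,4),"x",round(d@V,4))
def strip(x0,x1,z): return np.array([ch(.0,z,x0),ch(.40,z,x0),ch(.40,z,x1),ch(.0,z,x1)])
overlay(c,[strip(-.022,.022,.01),strip(-.03,.03,.025)],(140,0,380,240),name,s=2.5,gam=.8)
go(ch(s0,.06),YAW-90); go(ch(s0,.031),YAW-90)
E
python3 seech.py w16 .063
```

```text
[ 0.5875 -0.1705  0.1168] [-9.018e+01  3.000e-02 -8.373e+01] [-0.1  0.8 -1.6] 0.0378
s 0.0663 x -0.0033
lin [0.33, 5.67, 0.35] ang [0.003, 0.001, -0.0] rows>= 2 end q6~ -23
lin [0.33, 8.57, 0.36] ang [0.003, 0.001, -0.0] rows>= 2 end q6~ -23
```

View pics/w16.png

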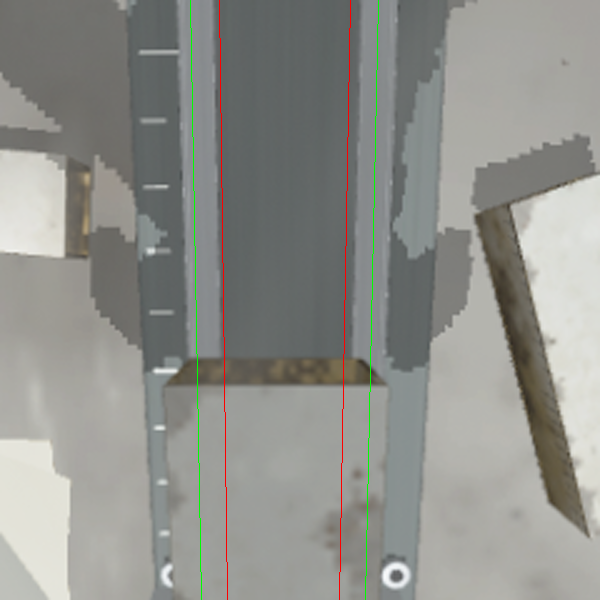

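>>> move_arm(linear=[[0.3,3,0.4],[0.3,5.5,0.4],[0.3,7,0.4],[0.3,8,0.4],[0.3,8.2,0.4]], angular=[[0.003,0,0],[0.003,0,0],[0.003,0,0],[0.003,0,0],[0.003,0,0]])

```text
time: 22.75
ee_pos: [0.5913, -0.173, 0.0335]
eef_rot: [-90.1, 0.1, -83.7]
wrist_force: [-0.1, 0.4, -2.2]
opening: 0.0378
```

```bash
cat > st.py <<'E'
from h import *
s=bot.state(); print(np.round(s['ee_pos'],4),np.round(s['eef_rot'],2),np.round(s['wrist_force'],1),np.round(s['torque'],2),round(s['opening'],4))
d=np.array(s['ee_pos'])-O; print("s",round(d@U,4),"x",round(d@V,4))
E
python3 st.py
```

```text
[ 0.5913 -0.173   0.0335] [-9.009e+01  6.000e-02 -8.371e+01] [-0.1  0.4 -2.2] [ 0.06 -0.   -0.06] 0.0378
s 0.0633 x 0.0002
```

>>> move_arm(linear=[[0,0.1,0],[0,0.15,0],[0,0.15,0]], angular=[[0,0,0],[0,0,0],[0,0,0]])

```text
time: 23.05
ee_pos: [0.5927, -0.1743, 0.0339]
eef_rot: [-89.9, -0.1, -83.8]
wrist_force: [-0.4, -0.3, -2.5]
opening: 0.0377
```

>>> move_arm(linear=[[0,0,0],[0,0,0],[0,0,0],[0,0,0]], angular=[[0,0,0],[0,0,0],[0,0,0],[0,0,0]], jaw=5.8)

```text
time: 23.45
ee_pos: [0.5922, -0.1742, 0.0332]
eef_rot: [-90.0, -0.0, -83.8]
wrist_force: [0.3, 0.2, 0.3]
opening: 0.0582
```

>>> move_arm(linear=[[0,-2,0],[0,-6,0],[0,-11,0],[0,-13,0],[0,-13,0]], angular=[[0,0,0],[0,0,0],[0,0,0],[0,0,0],[0,0,0]])

```text
time: 23.95
ee_pos: [0.5946, -0.1753, 0.1679]
eef_rot: [-89.6, -0.3, -83.7]
wrist_force: [-0.3, -0.4, 0.4]
opening: 0.0581
```

```bash
python3 st.py; python3 - <<'E'
from h import *
c=bot.capture("wrist"); save(c,"w17")
for n in ['tube_a_center','thin_tube_25_center']:
    for q in bot.trace(n,c)[:3]: print(n,round(q['conf'],2),np.round(q['extent']),*rect(c,q['region'],.04))
E
```

```text
[ 0.5946 -0.1753  0.1679] [-89.59  -0.27 -83.75] [-0.3 -0.4  0.4] [ 0.07 -0.08  0.04] 0.0581
s 0.0607 x 0.0032
tube_a_center 0.93 [245. 185.  48. 113.] [ 593.8 -175.5] [116.4  41.4] -83.8
thin_tube_25_center 0.88 [382. 219.  44.  78.] [ 737.  -197.4] [87.9 31. ] -62.9
```

View pics/w17.png

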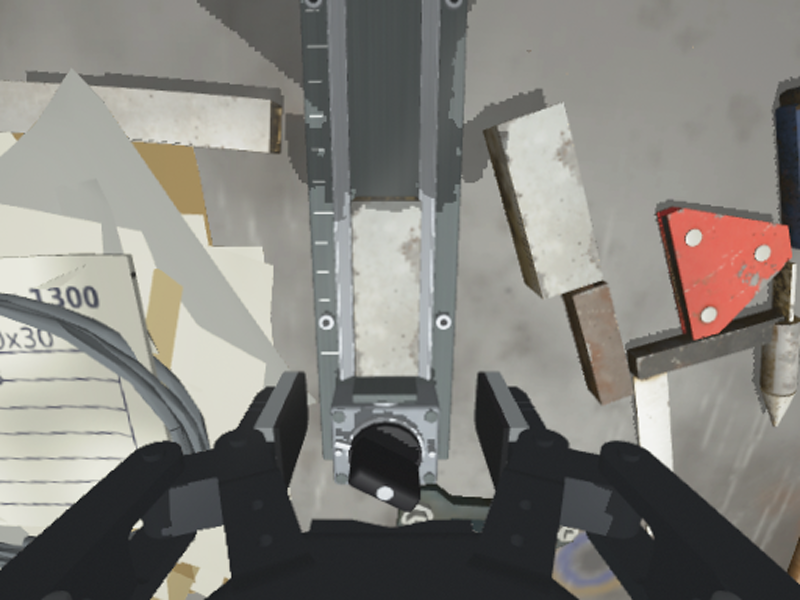

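```bash
python3 - <<'E'
from h import *
c=bot.capture("wrist"); save(c,"w18",(290,50,410,270)); 
E
```

```text
(no output)
```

View pics/w18.png

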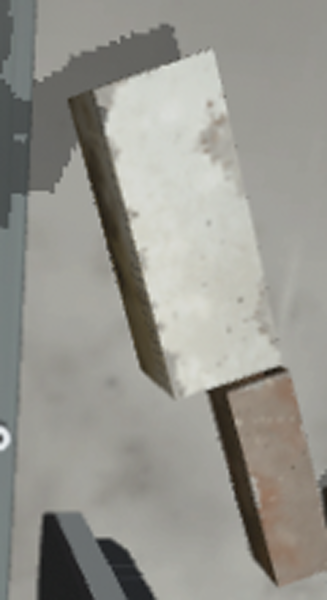

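```bash
python3 - <<'E'
from h import *
c=bot.capture("wrist"); k=600/220
w=onz(c,np.array([[93,90],[213,52],[285,367],[178,400]])/k+[290,50]-.3,.04); print(w.round(4)); print(w.mean(0),cv2.minAreaRect((w[:,:2]*1000).astype(np.float32)))
d=(w[0]+w[1]-w[2]-w[3])[:2]; yaw=np.degrees(np.arctan2(d[1],d[0])); print(yaw)
m=w.mean(0)
go([m[0],m[1],.16],yaw-180)
E
```

```text
[[ 0.6447 -0.0714  0.04  ]
 [ 0.6808 -0.0553  0.04  ]
 [ 0.729  -0.1537  0.04  ]
 [ 0.6934 -0.1699  0.04  ]]
[ 0.68699366 -0.11260092  0.04      ] ((686.8837280273438, -112.57058715820312), (39.48564529418945, 111.0189208984375), 26.105998992919922)
116.19516917247907
lin [-5.01, 0.06, 10.22] ang [0.003, -0.348, -0.002] rows>= 3 end q6~ -36
```

>>> move_arm(linear=[[-5,0,10.2],[-5,0,10.2],[-5,0.5,10.2],[-5,0.5,10.2],[-5,0.5,10.2]], angular=[[0,-0.1,0],[0,-0.25,0],[0,-0.348,0],[0,-0.348,0],[0,-0.348,0]], jaw=6)

```text
time: 24.7
ee_pos: [0.6867, -0.113, 0.1558]
eef_rot: [-90.2, 0.1, -63.9]
wrist_force: [0.1, 0.3, 0.8]
opening: 0.0599
```

```bash
python3 seew.py tube_a_center .04 .687 -.1126 .11 .04 116.1 w19; python3 -c "
from h import *
go([.687,-.1126,.02],-63.9)"
```

```text
[ 0.68678424 -0.11390743  0.15706825] [-9.00864405e+01  6.07570828e-02 -6.39712004e+01] [0.49526879 0.00268962 0.49220321] 0.05999222987054418
tube_a_center 0.56 [135. 202.  78. 124.] [ 594.  -174.8] [123.6  50.2] -83.4
lin [-0.13, 13.76, 0.08] ang [0.001, -0.001, -0.0] rows>= 3 end q6~ -35
```

View pics/w19.png

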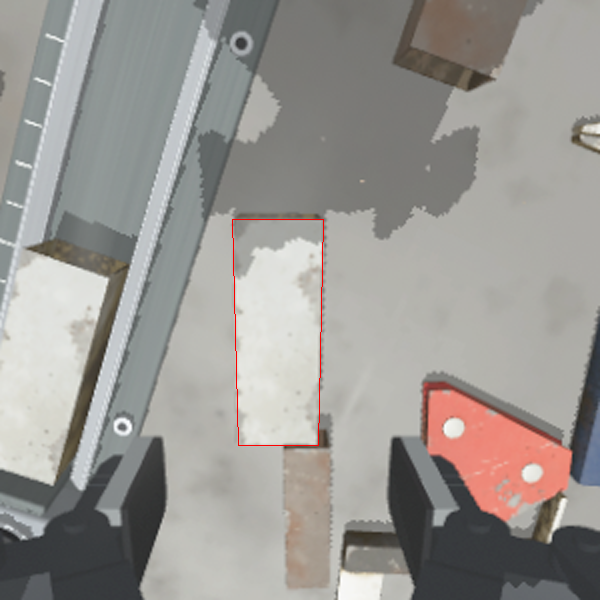

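>>> move_arm(linear=[[-0.1,5,0.1],[-0.1,10,0.1],[-0.1,13,0.1],[-0.1,13.7,0.1],[-0.1,13.7,0.1]], angular=[[0,0,0],[0,0,0],[0,0,0],[0,0,0],[0,0,0]])

```text
time: 25.35
ee_pos: [0.6874, -0.1124, 0.0202]
eef_rot: [-90.1, 0.1, -63.9]
wrist_force: [0.5, -0.2, 0.2]
opening: 0.06
```

>>> move_arm(linear=[[0,0,0],[0,0,0],[0,0,0],[0,0,0],[0,0,0]], angular=[[0,0,0],[0,0,0],[0,0,0],[0,0,0],[0,0,0]], jaw=2.5, squeeze=90)

```text
time: 25.85
ee_pos: [0.6905, -0.1129, 0.0246]
eef_rot: [-89.8, -0.2, -63.8]
wrist_force: [-2.0, -0.7, 7.4]
opening: 0.0379
```

```bash
python3 st.py
```

```text
[ 0.6905 -0.1129  0.0246] [-89.8   -0.24 -63.82] [-2.  -0.7  7.4] [-0.17  0.4  -0.  ] 0.0379
s 0.1123 x 0.1053
```

>>> move_arm(linear=[[0,-2,0],[0,-6,0],[0,-10,0],[0,-10,0]], angular=[[0,0,0],[0,0,0],[0,0,0],[0,0,0]])

```text
time: 26.25
ee_pos: [0.6933, -0.1133, 0.13]
eef_rot: [-89.4, -0.6, -63.8]
wrist_force: [1.4, -0.4, -2.3]
opening: 0.0378
```

```bash
python3 st.py; python3 -c "
from h import *
go(ch(.179,.12),YAW-90)"
```

```text
[ 0.6933 -0.1133  0.13  ] [-89.41  -0.58 -63.81] [ 1.4 -0.4 -2.3] [-0.03 -0.06  0.02] 0.0378
s 0.1116 x 0.1081
lin [-10.03, 0.82, -7.87] ang [-0.012, 0.348, 0.008] rows>= 3 end q6~ -12
```

>>> move_arm(linear=[[-5,0.8,-3.7],[-9.8,0.8,-7.5],[-9.8,0.8,-7.5],[-9.8,0.8,-7.5],[-9.8,0.8,-7.5]], angular=[[-0.003,0.15,0],[-0.003,0.3,0],[-0.003,0.348,0],[-0.003,0.348,0],[-0.003,0.348,0]])

```text
time: 26.75
ee_pos: [0.5781, -0.057, 0.1132]
eef_rot: [-90.1, -0.1, -83.7]
wrist_force: [1.1, -0.5, -2.8]
opening: 0.0375
```

```bash
python3 seech.py w20 .179
```

```text
[ 0.5792 -0.0577  0.1134] [-9.006e+01 -8.000e-02 -8.374e+01] [-0.   0.6 -2.8] 0.0379
s 0.1793 x 0.0006
lin [0.02, 5.34, -0.06] ang [0.001, 0.001, 0.001] rows>= 2 end q6~ -12
lin [0.02, 8.24, -0.06] ang [0.001, 0.001, 0.001] rows>= 2 end q6~ -12
```

View pics/w20.png

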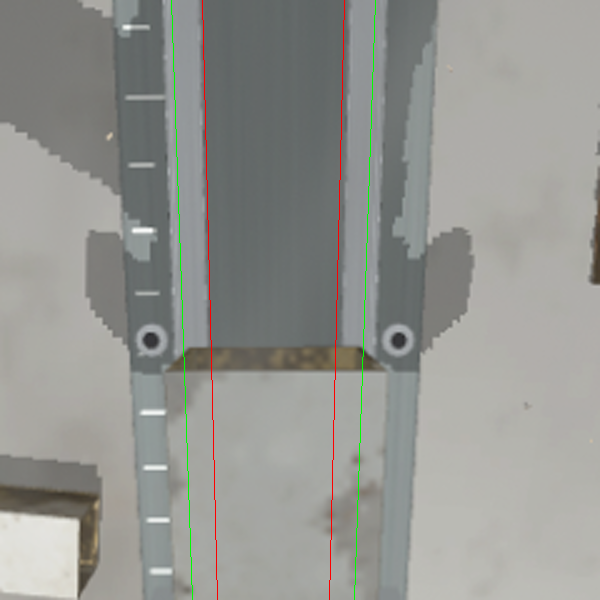

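>>> move_arm(linear=[[0,3,0],[0,5.5,0],[0,7,0],[0,7.7,0],[0,7.7,0]], angular=[[0,0,0],[0,0,0],[0,0,0],[0,0,0],[0,0,0]])

```text
time: 27.35
ee_pos: [0.5782, -0.0574, 0.0359]
eef_rot: [-90.2, -0.0, -83.8]
wrist_force: [0.2, 0.0, -2.6]
opening: 0.0377
```

```bash
python3 st.py
```

```text
[ 0.5782 -0.0574  0.0359] [-9.018e+01 -3.000e-02 -8.376e+01] [ 0.2  0.  -2.6] [-0.   -0.04  0.06] 0.0377
s 0.1797 x -0.0003
```

>>> move_arm(linear=[[0,0.1,0],[0,0.15,0],[0,0.15,0]], angular=[[0,0,0],[0,0,0],[0,0,0]])

```text
time: 27.65
ee_pos: [0.5781, -0.0572, 0.0348]
eef_rot: [-90.1, -0.1, -83.8]
wrist_force: [0.1, -0.5, -2.8]
opening: 0.0378
```

>>> move_arm(linear=[[0,0,0],[0,0,0],[0,0,0],[0,0,0]], angular=[[0,0,0],[0,0,0],[0,0,0],[0,0,0]], jaw=5.8)

```text
time: 28.05
ee_pos: [0.5779, -0.0572, 0.0347]
eef_rot: [-90.1, -0.0, -83.8]
wrist_force: [0.1, -0.0, -0.3]
opening: 0.0582
```

>>> move_arm(linear=[[0,-2,0],[0,-6,0],[0,-11,0],[0,-13,0],[0,-13,0]], angular=[[0,0,0],[0,0,0],[0,0,0],[0,0,0],[0,0,0]])

```text
time: 28.55
ee_pos: [0.5809, -0.0578, 0.1692]
eef_rot: [-89.7, -0.2, -83.7]
wrist_force: [0.7, 0.6, -0.1]
opening: 0.0578
```

```bash
python3 st.py; python3 - <<'E'
from h import *
c=bot.capture("wrist"); save(c,"w21")
for n in ['tube_c_center']:
    for q in bot.trace(n,c)[:3]: print(n,round(q['conf'],2),np.round(q['extent']),*rect(c,q['region'],.04))
go([.686,.102,.16],-80)
E
```

```text
[ 0.5809 -0.0578  0.1692] [-89.71  -0.23 -83.75] [ 0.7  0.6 -0.1] [0.   0.01 0.01] 0.0578
s 0.179 x 0.0023
tube_c_center 0.92 [385.  55.  68. 110.] [687.4  72.3] [93.2 54.7] -81.3
lin [-14.63, 0.41, 12.46] ang [0.002, -0.066, 0.001] rows>= 4 end q6~ -2
```

View pics/w21.png

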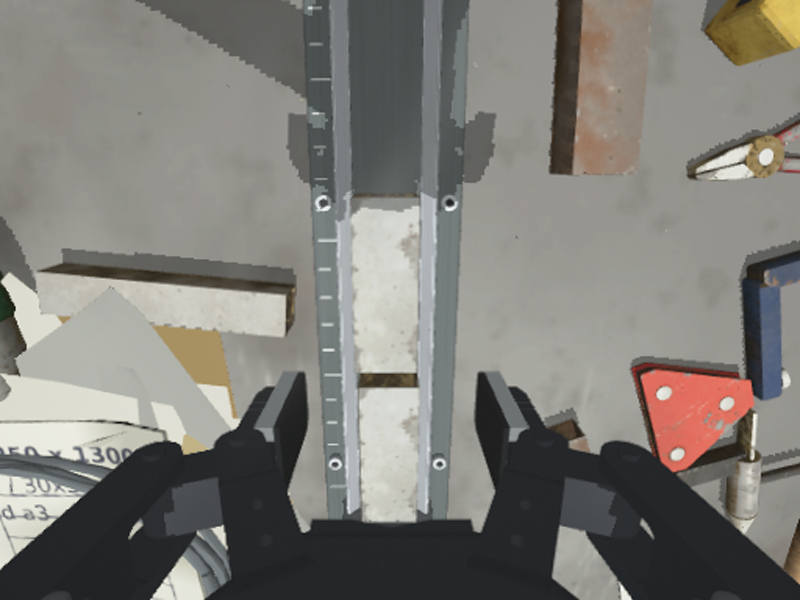

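>>> move_arm(linear=[[-5,0,4],[-10,0,8],[-14.6,0.4,12.4],[-14.6,0.4,12.4],[-14.6,0.4,12.4]], angular=[[0,-0.066,0],[0,-0.066,0],[0,-0.066,0],[0,-0.066,0],[0,-0.066,0]], jaw=6)

```text
time: 29.15
ee_pos: [0.6855, 0.1064, 0.1561]
eef_rot: [-90.4, 0.1, -79.7]
wrist_force: [-0.7, -0.8, -0.0]
opening: 0.0605
```

```bash
python3 seew.py tube_c_center .04 .687 .102 .15 .04 99 w22; python3 -c "
from h import *
go([.687,.102,.02],-81)"
```

```text
[0.68401858 0.1025806  0.15672435] [-9.04410046e+01  1.61559114e-02 -7.98600037e+01] [-0.08167246 -0.00204471 -0.14019268] 0.05986086339852933
tube_c_center 0.96 [259. 187.  45. 157.] [690.3 102.2] [149.1  39.9] -81.9
lin [0.01, 13.74, 0.4] ang [0.007, 0.018, 0.0] rows>= 3 end q6~ -1
```

View pics/w22.png

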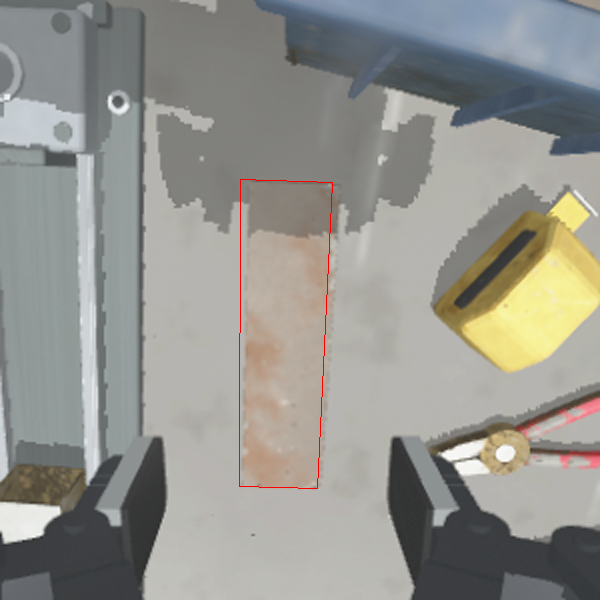

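```bash
python3 -c "
from h import *
go([.6893,.102,.02],-81.8)"
```

```text
lin [0.05, 13.74, 0.63] ang [0.007, 0.032, 0.0] rows>= 3 end q6~ 0
```

>>> move_arm(linear=[[0,5,0.6],[0,10,0.6],[0,13,0.6],[0,13.7,0.6],[0,13.7,0.6]], angular=[[0.004,0.032,0],[0.004,0.032,0],[0.004,0.032,0],[0.004,0.032,0],[0.004,0.032,0]])

```text
time: 29.8
ee_pos: [0.6896, 0.1014, 0.0217]
eef_rot: [-90.1, 0.0, -81.9]
wrist_force: [0.2, 0.3, -0.3]
opening: 0.06
```

>>> move_arm(linear=[[0,0,0],[0,0,0],[0,0,0],[0,0,0],[0,0,0]], angular=[[0,0,0],[0,0,0],[0,0,0],[0,0,0],[0,0,0]], jaw=2.5, squeeze=90)

```text
time: 30.3
ee_pos: [0.693, 0.1022, 0.0264]
eef_rot: [-89.7, -0.1, -81.8]
wrist_force: [-2.1, -1.9, 7.1]
opening: 0.0379
```

```bash
python3 st.py
```

```text
[0.693  0.1022 0.0264] [-89.68  -0.1  -81.81] [-2.1 -1.9  7.1] [-0.35  0.47 -0.05] 0.0379
s 0.3258 x 0.1311
```

>>> move_arm(linear=[[0,-2,0],[0,-6,0],[0,-10,0],[0,-10,0]], angular=[[0,0,0],[0,0,0],[0,0,0],[0,0,0]])

```text
time: 30.7
ee_pos: [0.6958, 0.1027, 0.1318]
eef_rot: [-89.1, -0.1, -81.8]
wrist_force: [1.3, 0.4, -1.7]
opening: 0.0378
```

```bash
python3 st.py; python3 -c "
from h import *
bot.capture('wrist')
go(ch(.317,.12),YAW-90)"
```

```text
[0.6958 0.1027 0.1318] [-89.14  -0.15 -81.79] [ 1.3  0.4 -1.7] [ 0.04 -0.04  0.02] 0.0378
s 0.3261 x 0.134
lin [0.47, 0.69, -13.24] ang [-0.01, 0.034, 0.002] rows>= 3 end q6~ 2
```

>>> move_arm(linear=[[0.3,0.5,-5],[0.5,0.5,-10],[0.5,0.5,-13],[0.5,0.5,-13],[0.5,0.5,-13]], angular=[[-0.003,0.034,0],[-0.003,0.034,0],[-0.003,0.034,0],[-0.003,0.034,0],[-0.003,0.034,0]])

```text
time: 31.25
ee_pos: [0.5619, 0.0791, 0.1169]
eef_rot: [-90.2, -0.0, -83.8]
wrist_force: [0.1, 0.4, -2.9]
opening: 0.0374
```

```bash
python3 seech.py w23 .317; python3 - <<'E'
from h import *
c=bot.capture("side"); save(c,"s23",(200,120,360,300))
E
```

```text
[0.5637 0.0791 0.1177] [-9.006e+01 -3.000e-02 -8.376e+01] [ 1.  -0.6 -3. ] 0.0381
s 0.317 x 0.0001
lin [-0.01, 5.77, -0.0] ang [0.001, 0.0, 0.0] rows>= 2 end q6~ 2
lin [-0.01, 8.67, 0.0] ang [0.001, 0.0, 0.0] rows>= 2 end q6~ 2
```

View pics/w23.png

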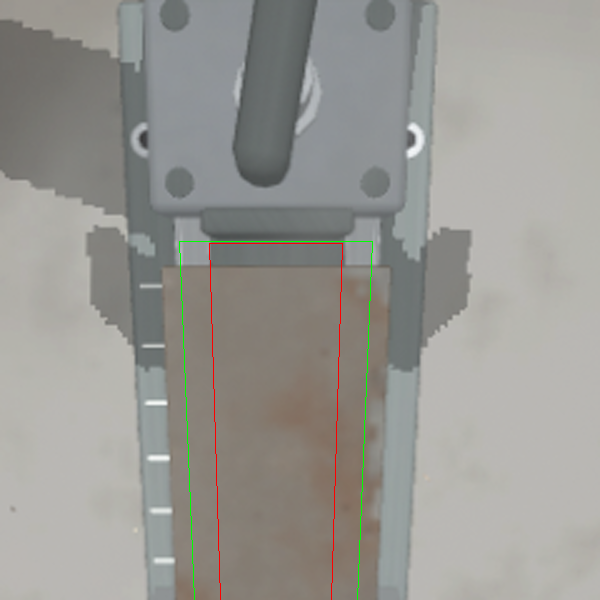

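View pics/s23.png

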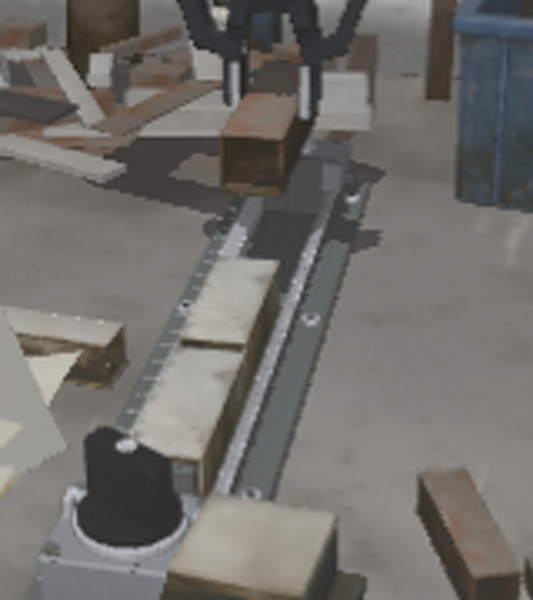

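```bash
python3 - <<'E'
from h import *
c=bot.capture("wrist")
for px,z in (([275,267],.131),([275,236],.053),([275,208],.048)):
    w=onz(c,[np.array(px)/2.5+[140,0]-.3],z)[0]; print(z,w.round(4),"s",((w-O)@U).round(4))
E
```

```text
0.131 [0.5565 0.1535 0.131 ] s 0.3917
0.053 [0.5554 0.1618 0.053 ] s 0.4001
0.048 [0.5546 0.1695 0.048 ] s 0.4078
```

>>> move_arm(linear=[[0,3,0],[0,5.5,0],[0,7,0],[0,8,0],[0,8,0]], angular=[[0,0,0],[0,0,0],[0,0,0],[0,0,0],[0,0,0]])

```text
time: 31.95
ee_pos: [0.5627, 0.0791, 0.0373]
eef_rot: [-90.2, -0.0, -83.7]
wrist_force: [0.6, 0.2, -3.4]
opening: 0.0377
```

```bash
python3 st.py
```

```text
[0.5627 0.0791 0.0373] [-9.018e+01 -1.000e-02 -8.375e+01] [ 0.6  0.2 -3.4] [-0.    0.03 -0.06] 0.0377
s 0.3171 x -0.0009
```

>>> move_arm(linear=[[0,0.1,0],[0,0.15,0],[0,0.15,0]], angular=[[0,0,0],[0,0,0],[0,0,0]])

```text
time: 32.25
ee_pos: [0.5631, 0.079, 0.0367]
eef_rot: [-90.1, -0.0, -83.8]
wrist_force: [-0.3, 0.0, -3.3]
opening: 0.0378
```

>>> move_arm(linear=[[0,0,0],[0,0,0],[0,0,0],[0,0,0]], angular=[[0,0,0],[0,0,0],[0,0,0],[0,0,0]], jaw=5.8)

```text
time: 32.65
ee_pos: [0.563, 0.079, 0.0367]
eef_rot: [-90.1, -0.0, -83.8]
wrist_force: [0.6, 0.2, 0.4]
opening: 0.0578
```

>>> move_arm(linear=[[0,-2,0],[0,-6,0],[0,-11,0],[0,-13,0],[0,-13,0]], angular=[[0,0,0],[0,0,0],[0,0,0],[0,0,0],[0,0,0]])

```text
time: 33.15
ee_pos: [0.5658, 0.079, 0.1711]
eef_rot: [-89.6, -0.1, -83.7]
wrist_force: [0.9, -1.1, -0.2]
opening: 0.0581
```

```bash
python3 st.py; python3 - <<'E'
from h import *
c=bot.capture("side"); save(c,"s24",(200,120,360,300))
c=bot.capture("wrist"); save(c,"w24")
for q in bot.trace('lock_grip',c)[:2]: print(round(q['conf'],2),np.round(q['extent']),*rect(c,q['region'],.095))
E
```

```text
[0.5658 0.079  0.1711] [-89.63  -0.11 -83.75] [ 0.9 -1.1 -0.2] [ 0.   -0.04  0.04] 0.0581
s 0.3167 x 0.0022
0.73 [250.  42.  25.  82.] [551.9 196.5] [52.4 14.9] 89.2
```

View pics/s24.png

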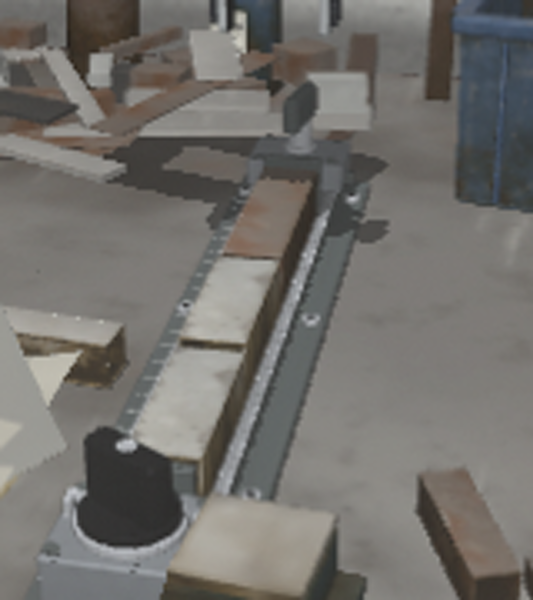

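View pics/w24.png

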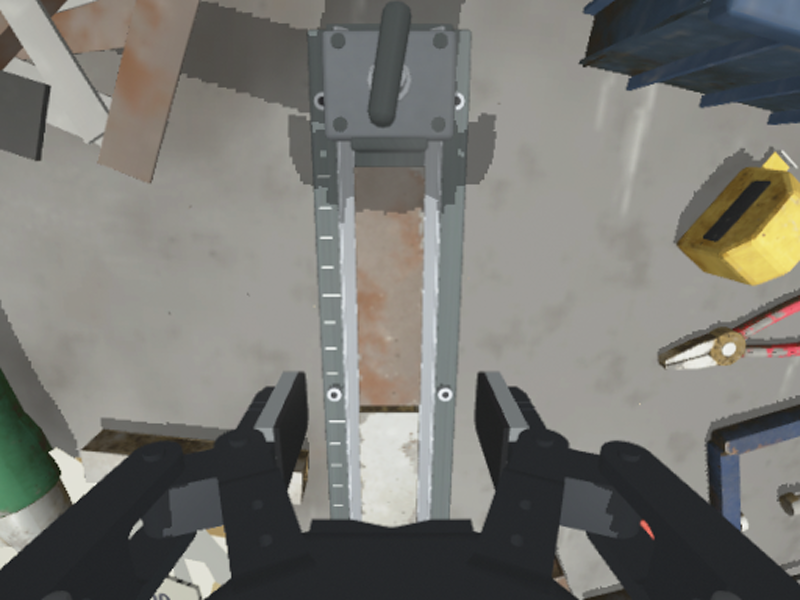

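```bash
python3 -c "
from h import *
p=[.552,.2015,.17]; go(p,-91)
print(ch(.441))"
```

```text
lin [-12.27, -0.48, 0.32] ang [0.004, 0.126, 0.0] rows>= 3 end q6~ 21
[0.55014273 0.20239558 0.        ]
```

>>> move_arm(linear=[[-5,-0.5,0.2],[-10,-0.5,0.2],[-12.2,-0.5,0.2],[-12.2,-0.5,0.2],[-12.2,-0.5,0.2]], angular=[[0,0.1,0],[0,0.126,0],[0,0.126,0],[0,0.126,0],[0,0.126,0]], jaw=4.5)

```text
time: 33.8
ee_pos: [0.5505, 0.2006, 0.1693]
eef_rot: [-90.3, -0.1, -90.9]
wrist_force: [0.1, -0.6, 0.7]
opening: 0.0451
```

```bash
python3 - <<'E'
from h import *
bot.capture("wrist");c=bot.capture("wrist")
x,y=.551,.201
overlay(c,[box(x,y,.052,.013,89,.095),box(x,y,.052,.013,89,.067)],(150,50,350,250),"w25",s=3)
for q in bot.trace('lock_grip',c)[:2]: print(round(q['conf'],2),np.round(q['extent']),*rect(c,q['region'],.095))
s=bot.state(); print(s['ee_pos'],s['eef_rot'])
go([.551,.201,.067],-91)
E
```

```text
0.91 [253. 203.  20.  68.] [551.9 200.9] [53.9 15.1] 89.2
[0.55147207 0.19940076 0.17036572] [-9.01907680e+01 -6.62177390e-02 -9.10509563e+01]
lin [-0.17, 10.34, -0.02] ang [0.003, -0.001, 0.001] rows>= 3 end q6~ 21
```

View pics/w25.png

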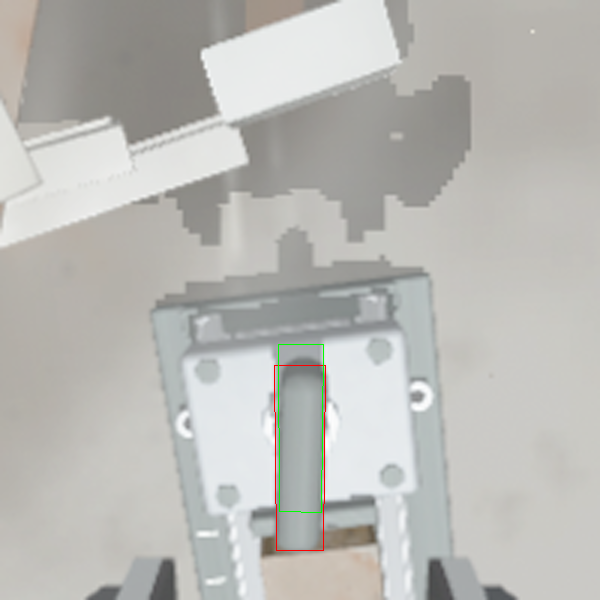

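>>> move_arm(linear=[[-0.1,5,0],[-0.1,9,0],[-0.1,10,0],[-0.1,10.2,0],[-0.1,10.2,0]], angular=[[0.002,0,0],[0.002,0,0],[0.002,0,0],[0.002,0,0],[0.002,0,0]])

```text
time: 34.45
ee_pos: [0.5527, 0.2012, 0.0706]
eef_rot: [-89.9, -0.0, -91.0]
wrist_force: [0.6, 0.1, 0.9]
opening: 0.0447
```

>>> move_arm(linear=[[0,0,0],[0,0,0],[0,0,0],[0,0,0],[0,0,0]], angular=[[0,0,0],[0,0,0],[0,0,0],[0,0,0],[0,0,0]], jaw=0, squeeze=70)

```text
time: 34.95
ee_pos: [0.5507, 0.2019, 0.0714]
eef_rot: [-90.1, -0.0, -91.0]
wrist_force: [-9.0, -1.5, 12.7]
opening: 0.0117
```

```bash
python3 st.py; python3 -c "
from h import *
s=bot.state(); p=np.array(s['ee_pos']); yaw=s['eef_rot'][2]
for d in (.02,.03,.035): go(p-U*d,yaw)"
```

```text
[0.5507 0.2019 0.0714] [-9.008e+01 -1.000e-02 -9.105e+01] [-9.  -1.5 12.7] [-0.21  1.53 -0.83] 0.0117
s 0.4404 x 0.0005
lin [1.98, 0.0, 0.25] ang [0.001, -0.0, 0.0] rows>= 1 end q6~ 19
lin [2.98, 0.0, 0.38] ang [0.001, -0.0, 0.0] rows>= 1 end q6~ 18
lin [3.47, 0.0, 0.44] ang [0.001, -0.0, 0.0] rows>= 1 end q6~ 18
```

>>> move_arm(linear=[[0.6,-0.2,-0.1],[1.2,-0.2,0],[1.8,-0.2,0.07],[2.4,-0.2,0.13],[2.4,-0.2,0.13]], angular=[[0,0,0],[0,0,0],[0,0,0],[0,0,0],[0,0,0]])

```text
time: 35.45
ee_pos: [0.5531, 0.1777, 0.0716]
eef_rot: [-89.9, 0.1, -91.1]
wrist_force: [3.0, 3.1, -6.6]
opening: 0.0116
```

```bash
python3 st.py
```

```text
[0.5531 0.1777 0.0716] [-8.989e+01  6.000e-02 -9.108e+01] [ 3.   3.1 -6.6] [ 0.55 -0.55 -0.84] 0.0116
s 0.4162 x 0.0002
```

>>> move_arm(linear=[[0.3,0.05,0.03],[0.6,0.1,0.06],[0.6,0.1,0.06],[0.6,0.1,0.06]], angular=[[0,0,0],[0,0,0],[0,0,0],[0,0,0]])

```text
time: 35.85
ee_pos: [0.5536, 0.173, 0.0715]
eef_rot: [-89.9, 0.1, -91.0]
wrist_force: [0.7, 7.4, 1.0]
opening: 0.0117
```

```bash
python3 st.py
```

```text
[0.5536 0.173  0.0715] [-89.87   0.12 -91.04] [0.7 7.4 1. ] [ 1.08 -0.02 -0.84] 0.0117
s 0.4114 x 0.0003
```

>>> move_arm(linear=[[0.2,0,0.02],[0.4,0,0.04],[0.4,0,0.04],[0.4,0,0.04]], angular=[[0,0,0],[0,0,0],[0,0,0],[0,0,0]])

```text
time: 36.25
ee_pos: [0.554, 0.1692, 0.0715]
eef_rot: [-89.9, 0.1, -91.0]
wrist_force: [0.9, 7.9, -0.1]
opening: 0.0119
```

>>> move_arm(linear=[[0.2,0,0.02],[0.2,0,0.02],[0.2,0,0.02]], angular=[[0,0,0],[0,0,0],[0,0,0]])

```text
time: 36.55
ee_pos: [0.5542, 0.1674, 0.0715]
eef_rot: [-89.9, 0.1, -91.0]
wrist_force: [0.2, 8.4, 0.1]
opening: 0.0118
```

```bash
python3 st.py
```

```text
[0.5542 0.1674 0.0715] [-89.85   0.14 -91.03] [0.2 8.4 0.1] [ 1.45 -0.07 -0.85] 0.0118
s 0.4057 x 0.0003
```

>>> move_arm(linear=[[0.1,0,0.01],[0.2,0,0.02],[0.2,0,0.02]], angular=[[0,0,0],[0,0,0],[0,0,0]])

```text
time: 36.85
ee_pos: [0.5543, 0.1669, 0.0715]
eef_rot: [-89.8, 0.3, -91.0]
wrist_force: [0.7, 14.7, -0.3]
opening: 0.0118
```

>>> move_arm(linear=[[0.1,0,0.01],[0.2,0,0.02],[0.2,0,0.02]], angular=[[0,0,0],[0,0,0],[0,0,0]])

```text
time: 37.15
ee_pos: [0.5544, 0.1653, 0.0716]
eef_rot: [-89.8, 0.3, -91.0]
wrist_force: [0.5, 16.9, -0.8]
opening: 0.0116
```

```bash
python3 st.py; python3 - <<'E'
from h import *
c=bot.capture("side"); save(c,"s26",(200,160,320,300))
E
```

```text
[0.5544 0.1653 0.0716] [-89.84   0.32 -91.03] [ 0.5 16.9 -0.8] [ 2.73 -0.15 -0.83] 0.0116
s 0.4037 x 0.0002
```

View pics/s26.png

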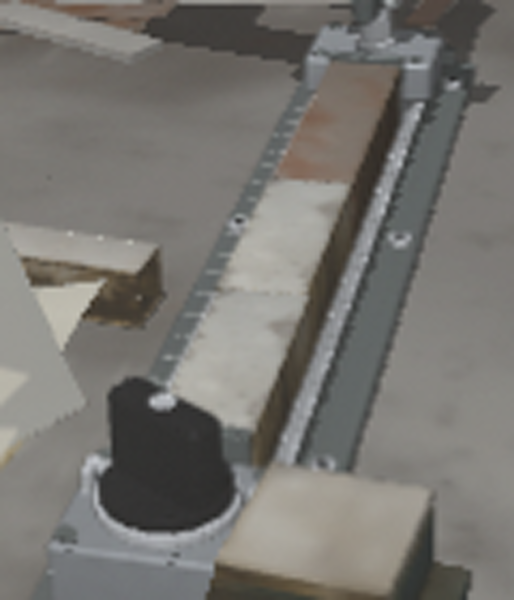

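>>> move_arm(linear=[[0,0,0],[0,0,0],[0,0,0],[0,0,0],[0,0,0]], angular=[[0,0.12,0],[0,0.26,0],[0,0.4,0],[0,0.54,0],[0,0.68,0]])

```text
time: 37.7
ee_pos: [0.5562, 0.1646, 0.0716]
eef_rot: [-89.8, 0.4, -130.2]
wrist_force: [8.5, 13.1, -8.0]
opening: 0.0114
```

```bash
python3 st.py
```

```text
[0.5562 0.1646 0.0716] [ -89.84    0.43 -130.18] [ 8.5 13.1 -8. ] [ 2.15 -1.42  0.22] 0.0114
s 0.4028 x 0.002
```

>>> move_arm(linear=[[0,0,0],[0,0,0],[0,0,0],[0,0,0],[0,0,0]], angular=[[0,0.14,0],[0,0.28,0],[0,0.42,0],[0,0.56,0],[0,0.66,0]])

```text
time: 38.2
ee_pos: [0.5573, 0.1628, 0.0717]
eef_rot: [-90.0, 0.5, -168.0]
wrist_force: [12.5, 6.0, -9.0]
opening: 0.0119
```

```bash
python3 st.py
```

```text
[0.5573 0.1628 0.0717] [ -89.97    0.5  -167.97] [12.5  6.  -9. ] [ 1.02 -1.77  0.27] 0.0119
s 0.4009 x 0.0028
```

>>> move_arm(linear=[[0.1,0,0],[0.1,0,0],[0.1,0,0],[0.1,0,0]], angular=[[0,0.02,0],[0,0.04,0],[0,0.06,0],[0,0.06,0]])

```text
time: 38.6
ee_pos: [0.5573, 0.1626, 0.0717]
eef_rot: [-90.0, 0.6, -171.2]
wrist_force: [15.8, 7.7, -13.3]
opening: 0.0116
```

```bash
python3 st.py
```

```text
[0.5573 0.1626 0.0717] [ -90.      0.63 -171.17] [ 15.8   7.7 -13.3] [ 1.25 -2.3   0.12] 0.0116
s 0.4007 x 0.0028
```

>>> move_arm(linear=[[-0.2,0.15,0],[-0.25,0.15,0],[-0.25,0.15,0],[-0.25,0.15,0]], angular=[[0,0.02,0],[0,0.04,0],[0,0.06,0],[0,0.06,0]])

```text
time: 39.0
ee_pos: [0.5573, 0.1626, 0.0715]
eef_rot: [-90.0, 0.3, -174.5]
wrist_force: [1.2, 3.5, 8.8]
opening: 0.0116
```

```bash
python3 st.py
```

```text
[0.5573 0.1626 0.0715] [ -89.97    0.29 -174.52] [1.2 3.5 8.8] [0.61 0.14 0.55] 0.0116
s 0.4006 x 0.0027
```

>>> move_arm(linear=[[0,0,0],[0,0,0],[0,0,0],[0,0,0]], angular=[[0,0.02,0],[0,0.04,0],[0,0.06,0],[0,0.06,0]])

```text
time: 39.4
ee_pos: [0.5573, 0.1625, 0.0716]
eef_rot: [-89.9, 0.3, -177.8]
wrist_force: [1.2, 3.4, 7.7]
opening: 0.0115
```

```bash
python3 st.py
```

```text
[0.5573 0.1625 0.0716] [ -89.93    0.3  -177.78] [1.2 3.4 7.7] [0.61 0.1  1.81] 0.0115
s 0.4006 x 0.0028
```

>>> move_arm(linear=[[0,0,0],[0,0,0]], angular=[[0,-0.03,0],[0,-0.03,0]])

```text
time: 39.6
ee_pos: [0.5573, 0.1625, 0.0715]
eef_rot: [-89.9, 0.3, -176.1]
wrist_force: [0.4, 4.0, 7.1]
opening: 0.0117
```

>>> move_arm(linear=[[0,0,0],[0,0,0],[0,0,0]], angular=[[0,0,0],[0,0,0],[0,0,0]], jaw=4.5)

```text
time: 39.9
ee_pos: [0.5551, 0.1614, 0.0688]
eef_rot: [-89.9, -0.0, -176.4]
wrist_force: [0.4, -0.2, 0.2]
opening: 0.0447
```

>>> move_arm(linear=[[0,-3,0],[0,-7,0],[0,-10,0],[0,-10,0],[0,-10,0]], angular=[[0,0,0],[0,0,0],[0,0,0],[0,0,0],[0,0,0]])

```text
time: 40.4
ee_pos: [0.5554, 0.1615, 0.1692]
eef_rot: [-90.0, 0.1, -176.4]
wrist_force: [-0.4, -0.2, -0.4]
opening: 0.0449
```

```bash
python3 st.py; python3 - <<'E'
from h import *
bot.capture("wrist");c=bot.capture("wrist")
for q in bot.trace('lock_grip',c)[:2]: print(round(q['conf'],2),np.round(q['extent']),*rect(c,q['region'],.095))
save(c,"w27")
x,y=.5565,.164
overlay(c,[box(x,y,.052,.013,6.2,.095)],(150,80,350,280),"w27z",s=3)
E
```

```text
[0.5554 0.1615 0.1692] [-8.9950e+01  7.0000e-02 -1.7636e+02] [-0.4 -0.2 -0.4] [ 0.04 -0.    0.04] 0.0449
s 0.3998 x 0.0008
0.81 [250. 202.  19.  66.] [557.8 161.6] [54.3 14.9] 3.1
```

View pics/w27z.png

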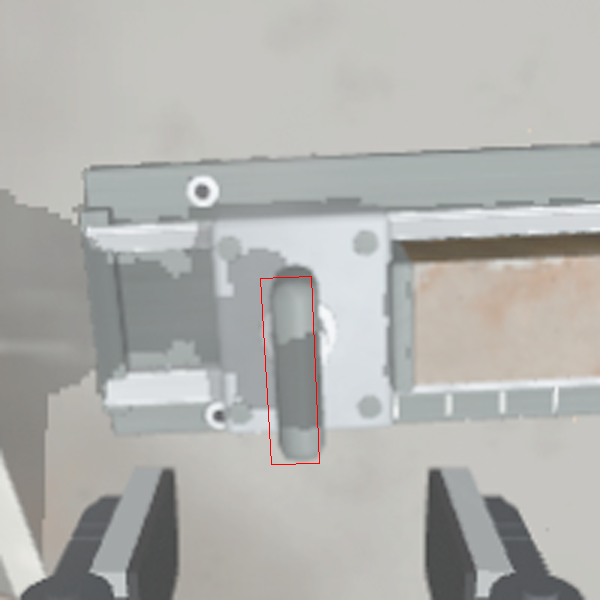

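```bash
python3 -c "
from h import *
go([.6035,-.2845,.17],-8)"
```

```text
lin [-2.11, -0.28, 44.82] ang [0.005, -2.938, 0.002] rows>= 20 end q6~ -107
```

>>> move_arm(linear=[[-2.1,-1,44.8],[-2.1,-1,44.8],[-2.1,-1,44.8],[-2.1,-1,44.8],[-2.1,-1,44.8]], angular=[[0,-2.93,0],[0,-2.93,0],[0,-2.93,0],[0,-2.93,0],[0,-2.93,0]])

```text
time: 41.05
ee_pos: [0.5804, -0.0712, 0.1724]
eef_rot: [-90.1, -0.1, -135.9]
wrist_force: [1.3, -0.1, 0.2]
opening: 0.0447
```

>>> move_arm(linear=[[0,0,0],[0,0,0],[0,0,0],[0,0,0],[0,0,0]], angular=[[0,-0.72,0],[0,-0.72,0],[0,-0.72,0],[0,-0.72,0],[0,-0.72,0]])

```text
time: 41.55
ee_pos: [0.5804, -0.0696, 0.1722]
eef_rot: [-90.2, 0.0, -94.7]
wrist_force: [-0.2, 0.5, -0.4]
opening: 0.0451
```

```bash
python3 st.py; python3 -c "
from h import *
go([.6035,-.2845,.17],-8)"
```

```text
[ 0.5804 -0.0696  0.1722] [-9.017e+01  1.000e-02 -9.472e+01] [-0.2  0.5 -0.4] [-0.06 -0.03  0.03] 0.0451
s 0.1673 x 0.0005
lin [21.22, 0.21, 4.07] ang [0.002, -1.514, -0.002] rows>= 11 end q6~ -107
```

>>> move_arm(linear=[[21.2,0.2,4.1],[21.2,0.2,4.1],[21.2,0.2,4.1],[21.2,0.2,4.1],[21.2,0.2,4.1]], angular=[[0,-1.514,0],[0,-1.514,0],[0,-1.514,0],[0,-1.514,0],[0,-1.514,0]])

```text
time: 42.05
ee_pos: [0.6025, -0.2892, 0.1701]
eef_rot: [-90.1, 0.0, -52.3]
wrist_force: [-0.5, -0.1, 0.4]
opening: 0.045
```

```bash
python3 st.py; python3 -c "
from h import *
go([.6035,-.2845,.16],-8)"
```

```text
[ 0.6025 -0.2892  0.1701] [-9.011e+01  4.000e-02 -5.229e+01] [-0.5 -0.1  0.4] [-0.02  0.03  0.05] 0.045
s -0.0533 x -0.0013
lin [-0.3, 1.01, 0.37] ang [0.002, -0.773, -0.001] rows>= 6 end q6~ -107
```

>>> move_arm(linear=[[0,1,0],[0,1,0],[0,1,0],[0,1,0],[0,1,0]], angular=[[0,-0.773,0],[0,-0.773,0],[0,-0.773,0],[0,-0.773,0],[0,-0.773,0]])

```text
time: 42.55
ee_pos: [0.6027, -0.2841, 0.16]
eef_rot: [-89.9, 0.2, -9.1]
wrist_force: [0.4, 0.3, 0.6]
opening: 0.0453
```

>>> move_arm(linear=[[0,0,0],[0,0,0]], angular=[[0,-0.03,0],[0,-0.03,0]])

```text
time: 42.75
ee_pos: [0.6031, -0.2842, 0.1608]
eef_rot: [-90.0, 0.1, -7.9]
wrist_force: [-0.6, -0.7, 0.4]
opening: 0.045
```

```bash
python3 st.py; python3 - <<'E'
from h import *
bot.capture("wrist");c=bot.capture("wrist")
for q in bot.trace('cam_grip',c)[:2]: print(round(q['conf'],2),np.round(q['extent']),*rect(c,q['region'],.091))
x,y=.6035,-.2845
overlay(c,[box(x,y,.046,.016,172,.091),circ(x,y,.025,.057)],(150,80,350,280),"w28",s=3)
go([.6035,-.2845,.063],-8)
E
```

```text
[ 0.6031 -0.2842  0.1608] [-89.97   0.1   -7.89] [-0.6 -0.7  0.4] [0.05 0.01 0.02] 0.045
s -0.0484 x -0.0002
0.59 [250. 192.  58.  75.] [ 596.3 -285.7] [50.  44.1] -54.3
lin [0.01, 9.87, -0.0] ang [0.0, 0.002, -0.001] rows>= 2 end q6~ -107
```

View pics/w28.png

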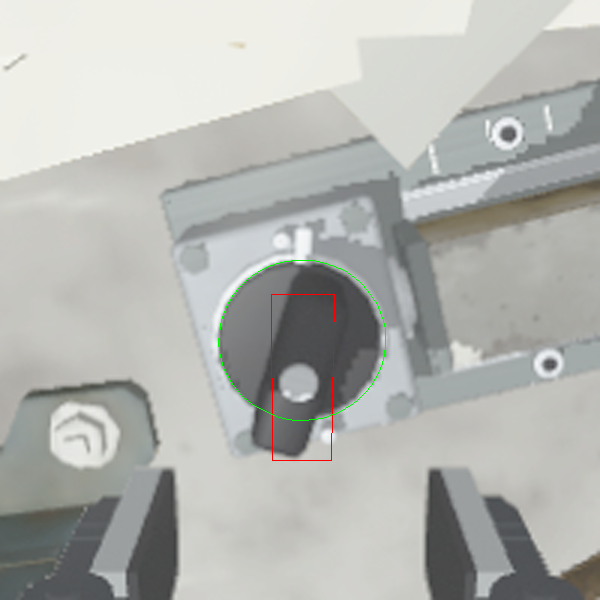

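>>> move_arm(linear=[[0,1,0],[0,3,0],[0,7,0],[0,9.5,0],[0,9.7,0]], angular=[[0,0.14,0],[0,0.24,0],[0,0.24,0],[0,0.24,0],[0,0.24,0]])

```text
time: 43.4
ee_pos: [0.6008, -0.2827, 0.0606]
eef_rot: [-89.9, 0.4, -21.6]
wrist_force: [-0.8, 1.2, -0.5]
opening: 0.0451
```

>>> move_arm(linear=[[0,0,0],[0,0,0],[0,0,0],[0,0,0],[0,0,0]], angular=[[0,0,0],[0,0,0],[0,0,0],[0,0,0],[0,0,0]], jaw=0, squeeze=80)

```text
time: 43.9
ee_pos: [0.6048, -0.2856, 0.0675]
eef_rot: [-90.1, -0.2, -21.6]
wrist_force: [-0.4, -1.2, 5.6]
opening: 0.0148
```

```bash
python3 st.py
```

```text
[ 0.6048 -0.2856  0.0675] [-90.06  -0.22 -21.57] [-0.4 -1.2  5.6] [-0.    0.17 -1.15] 0.0148
s -0.05 x 0.0014
```

>>> move_arm(linear=[[0,-0.1,0],[0,-0.1,0],[0,-0.1,0],[0,-0.1,0],[0,-0.1,0]], angular=[[0,0.12,0],[0,0.26,0],[0,0.4,0],[0,0.54,0],[0,0.68,0]])

```text
time: 44.4
ee_pos: [0.6042, -0.2863, 0.0676]
eef_rot: [-90.0, -0.2, -60.7]
wrist_force: [-1.2, -4.6, 0.9]
opening: 0.0144
```

```bash
python3 st.py
```

```text
[ 0.6042 -0.2863  0.0676] [-90.04  -0.25 -60.68] [-1.2 -4.6  0.9] [-0.77  0.28  0.22] 0.0144
s -0.0506 x 0.0007
```

>>> move_arm(linear=[[0,0,0],[0,0,0],[0,0,0],[0,0,0],[0,0,0]], angular=[[0,0.14,0],[0,0.28,0],[0,0.42,0],[0,0.56,0],[0,0.7,0]])

```text
time: 44.9
ee_pos: [0.6032, -0.2864, 0.0676]
eef_rot: [-90.0, -0.2, -100.8]
wrist_force: [-5.7, -4.3, 4.0]
opening: 0.0145
```

```bash
python3 st.py
```

```text
[ 0.6032 -0.2864  0.0676] [ -89.99   -0.23 -100.79] [-5.7 -4.3  4. ] [-0.73  0.96  0.26] 0.0145
s -0.0507 x -0.0003
```

>>> move_arm(linear=[[0,0,0],[0,0,0],[0,0,0],[0,0,0],[0,0,0]], angular=[[0,0.14,0],[0,0.28,0],[0,0.42,0],[0,0.56,0],[0,0.7,0]])

```text
time: 45.4
ee_pos: [0.6023, -0.2859, 0.0675]
eef_rot: [-90.0, -0.2, -140.9]
wrist_force: [-9.6, -2.6, 6.3]
opening: 0.014
```

```bash
python3 st.py
```

```text
[ 0.6023 -0.2859  0.0675] [ -89.97   -0.21 -140.89] [-9.6 -2.6  6.3] [-0.35  1.53  0.31] 0.014
s -0.0501 x -0.0011
```

>>> move_arm(linear=[[0,0,0],[0,0,0],[0,0,0],[0,0,0],[0,0,0]], angular=[[0,0.12,0],[0,0.24,0],[0,0.36,0],[0,0.45,0],[0,0.48,0]])

```text
time: 45.9
ee_pos: [0.602, -0.2853, 0.0675]
eef_rot: [-89.9, -0.2, -168.2]
wrist_force: [-10.2, -1.0, 8.8]
opening: 0.0147
```

```bash
python3 st.py
```

```text
[ 0.602  -0.2853  0.0675] [ -89.95   -0.21 -168.23] [-10.2  -1.    8.8] [-0.05  1.71  0.26] 0.0147
s -0.0494 x -0.0013
```

>>> move_arm(linear=[[0,-0.1,0],[0,-0.1,0],[0,-0.1,0],[0,-0.1,0]], angular=[[0,0.04,0],[0,0.08,0],[0,0.1,0],[0,0.1,0]])

```text
time: 46.3
ee_pos: [0.6024, -0.2851, 0.0676]
eef_rot: [-89.9, -0.1, -173.8]
wrist_force: [-6.4, -2.1, 3.1]
opening: 0.0144
```

```bash
python3 st.py
```

```text
[ 0.6024 -0.2851  0.0676] [-8.9930e+01 -1.5000e-01 -1.7383e+02] [-6.4 -2.1  3.1] [-0.29  0.99  0.23] 0.0144
s -0.0493 x -0.0009
```

>>> move_arm(linear=[[0,0,0],[0,0,0],[0,0,0],[0,0,0]], angular=[[0,0.04,0],[0,0.08,0],[0,0.1,0],[0,0.1,0]])

```text
time: 46.7
ee_pos: [0.6026, -0.2851, 0.0676]
eef_rot: [-89.8, -0.2, -179.2]
wrist_force: [-5.3, -2.5, 2.3]
opening: 0.0147
```

```bash
python3 st.py
```

```text
[ 0.6026 -0.2851  0.0676] [-8.9820e+01 -1.7000e-01 -1.7923e+02] [-5.3 -2.5  2.3] [-0.46  1.06  2.79] 0.0147
s -0.0493 x -0.0007
```

>>> move_arm(linear=[[0,0,0],[0,0,0]], angular=[[0,-0.035,0],[0,-0.035,0]])

```text
time: 46.9
ee_pos: [0.6026, -0.2851, 0.0676]
eef_rot: [-89.9, -0.2, -177.3]
wrist_force: [-5.2, -2.5, 2.6]
opening: 0.0147
```

>>> move_arm(linear=[[0,0,0],[0,0,0],[0,0,0]], angular=[[0,0,0],[0,0,0],[0,0,0]], jaw=4.5)

```text
time: 47.2
ee_pos: [0.6041, -0.2845, 0.0675]
eef_rot: [-90.0, 0.1, -177.6]
wrist_force: [0.7, -0.4, 0.0]
opening: 0.045
```

>>> move_arm(linear=[[0,-3,0],[0,-8,0],[0,-12,0],[0,-12,0],[0,-12,0]], angular=[[0,0,0],[0,0,0],[0,0,0],[0,0,0],[0,0,0]])

```text
time: 47.7
ee_pos: [0.6046, -0.2849, 0.1892]
eef_rot: [-89.8, 0.2, -177.6]
wrist_force: [-0.3, 0.3, -0.7]
opening: 0.045
```

```bash
python3 st.py; python3 - <<'E'
from h import *
bot.capture("wrist");c=bot.capture("wrist")
x,y=.6035,-.2845
overlay(c,[box(x,y,.046,.016,6.2,.091)],(112,40,412,320),"w29",s=2)
c=bot.capture("side"); save(c,"s29",(200,120,360,300))
E
```

```text
[ 0.6046 -0.2849  0.1892] [ -89.85    0.18 -177.62] [-0.3  0.3 -0.7] [ 0.   -0.01 -0.02] 0.045
s -0.0493 x 0.0012
```

View pics/w29.png

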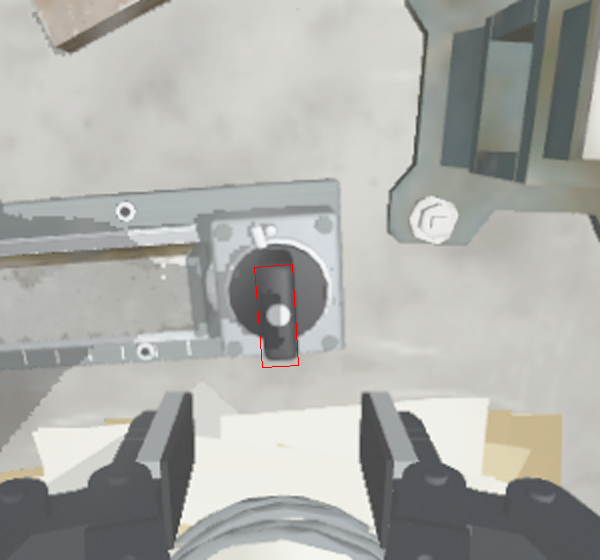

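View pics/s29.png

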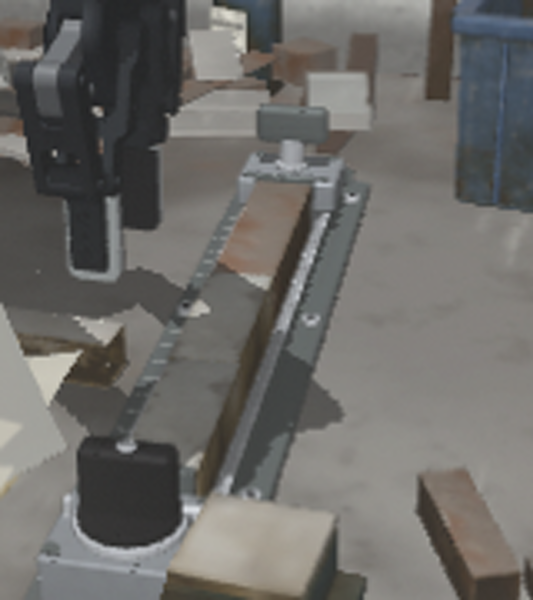

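>>> move_arm(linear=[[0,-5,5],[0,-8,10],[0,-8,15],[0,-8,20],[0,-8,20]], angular=[[0,0,0],[0,0,0],[0,0,0],[0,0,0],[0,0,0]])

```text
time: 48.35
ee_pos: [0.6105, -0.4883, 0.2655]
eef_rot: [-90.0, -0.1, -177.8]
wrist_force: [0.7, -0.3, -0.9]
opening: 0.0447
```

```bash
python3 st.py; python3 - <<'E'
from h import *
bot.capture("top");c=bot.capture("top"); save(c,"t30",(90,120,370,290))
for n,z in (('lock_grip',.095),('tube_a_center',.05),('tube_c_center',.05),('thin_tube_25_center',.025),('last_tube_center',.03),('stop_face',.048),('plunger',.053)):
    for q in bot.trace(n,c)[:2]:
        if q['conf']>.4: print(n,round(q['conf'],2),np.round(q['extent']),*rect(c,q['region'],z))
E
```

```text
[ 0.6105 -0.4883  0.2655] [-8.9980e+01 -8.0000e-02 -1.7779e+02] [ 0.7 -0.3 -0.9] [0.02 0.05 0.  ] 0.0447
s -0.2522 x -0.015
lock_grip 0.61 [250. 201.  49.  20.] [574.3 -76.1] [103.5  39.5] -83.7
lock_grip 0.49 [147. 208.  11.  21.] [553.9 157.3] [48.2 20.9] 2.2
tube_a_center 0.89 [296. 197.  49.  24.] [ 590.6 -185.7] [110.3  41.8] -84.0
tube_a_center 0.47 [252. 264.  15.  72.] [469.3 -85.6] [82.3 28.3] 1.3
tube_c_center 0.74 [197. 205.  58.  21.] [565.4  53.4] [150.6  40.7] -86.2
thin_tube_25_center 0.61 [307. 136.  40.  28.] [ 744.7 -200.6] [89.4 26.7] -61.9
last_tube_center 0.67 [250. 264.  12.  73.] [467.1 -84.4] [86.3 26.4] 1.3
stop_face 0.8 [152. 210.  25.  33.] [554.5 158.6] [72.9 63.7] 7.2
```

View pics/t30.png

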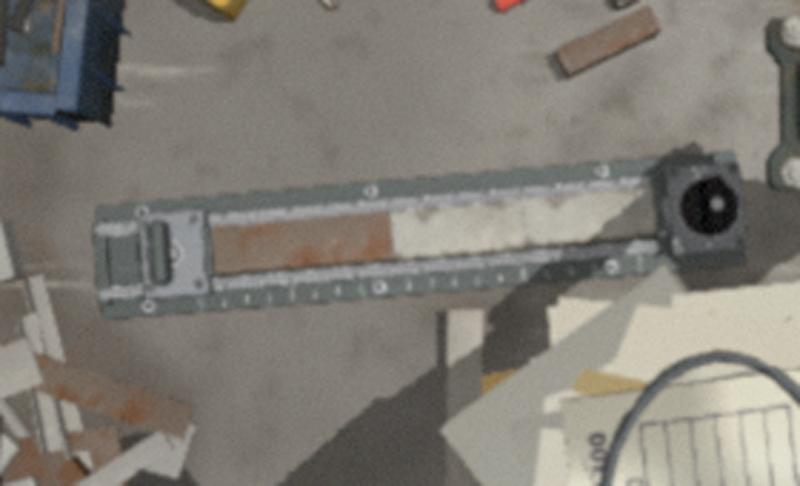

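```bash
python3 -c "
from station import bot
print(bot.sign_off())"
```

```text
the job is handed in; nothing more can be done
None
```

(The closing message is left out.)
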